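# Roll down a tile panel

## Robot

A 7-joint arm with a two-finger parallel gripper is mounted at the origin on a cart in front of the work surface, level with it; the furniture and walls round the work are solid. World frame = base frame: x ahead of the robot, y to its left, z up, the work surface at z = 0. Lengths are in m, angles in rad, forces in N, time in s.
With the tool pointing down it reaches from about 0.35 to 0.9 m from the base axis. Payload 8.1 kg.
Tool frame: the origin (TCP) lies midway between the tips of the shut fingers; the grasp point (between the pads) lies 19 mm behind it; z points along the fingers, y is the line along which they close (so a half turn about z gives the same grasp; the last joint's range is limited). The gripper opens to 92 mm and grips with 3 to 60 N. Pads are 19 mm wide; open, the fingers measure 130 mm over their backs; the gripper's body (75 mm by 190 mm) begins 47 mm behind the grasp point.
Start: joints at [-1.398, 0.434, 0.025, 1.573, -0.012, 1.134, -0.075], TCP at [0.17, 0.601, 0.205] pointing down, gripper open.
Joint ranges: [-2.62, 2.62], [-0.44, 2.09], [-1.27, 1.32], [0.08, 2.57], [-1.32, 4.46], [0.12, 2], [-2.74, 2.74]. Speed limits (rad/s): [2.22, 2.22, 3.01, 3.01, 3.14, 3.14, 3.14].

## Interface

Orientations are given as a rotation vector (axis times angle).
In Python, from cell import observe, get_image, camera_model, sign_off, recognise, silhouettes gives the robot as it stands.
- The arm moves only by the tool apply_moves, never from a script. Its argument "motion" is a list of rows, each an object of numbers: "x", "y", "z": the shift along the world's x, y, z in cm; "yaw": the turn about the world's z in degrees; "hand": the opening, from -1 (shut) to 1 (fully open), so that 0 is half open. In form: [{"x": .., "y": .., "z": .., "yaw": .., "hand": ..}, ...]. A call has 1 to 10 rows; each row is the pose to reach, as a shift and turn from the pose commanded when the call began; what a row does not reach only later rows make up. A row lasts 1/8 s, in which the tool goes at most 62.5 mm and 10.7 degrees, less where a joint would pass 70% of its speed; a pose out of reach is approached as far as the arm can. A call with a gripper value outside its range is refused whole. The fingers move at their own pace and stop on an object; "newtons" is the grip in N (left out, the last holds). Time passes only in rows, so rows that repeat a pose let the fingers close. It gives the time, the measured TCP pose, the force, the opening and the grip force at its end, in the units of the state.
- observe(): the state, without advancing time (a new reading comes with each control period).
- get_image(name): name is "scene" or "top"; returns the picture (384x512x3 uint8, blue, green, red); there is no depth.
- camera_model(name): a dict with "camera_matrix" (3x3 intrinsics, pixels), "k1" (the pictures are not rectified: a ray, as slopes to the right and down, at radius r is drawn at 1 + k1 r^2 times it, then the intrinsics apply), "T" (4x4, takes a point from camera to world coordinates). Camera axes: x right, y up, looking along -z (the intrinsics and any distortion apply to the point x, -y, -z); pixel columns grow to the right and rows downward; lengths in m; the calibration is good to about 2 mm. A picture is of the moment at which its call begins. camera_model takes no time and is no camera call.
- sign_off(): hands the job in; it is judged then, once.
Trained networks look in the newest picture that a camera, given by its name, has taken for a name from the list of things; names that differ only in an ending like _2 or _b are one class to them, and where a whole thing is asked for, a point or a joint stands for the part that bears it (a point fixed in the world has none). Each returns a list of dicts, best first, with "p" (0 to 1); they miss things now and then, are a little off and sometimes report something else, mostly with a low value. They report only what shows in the picture. A call takes as long as a camera call.
- recognise(query, camera): "rect" ([left, top, right, bottom] in pixels, round what is visible of it).
- silhouettes(query, camera): "mask" (384x512 bool, what is visible of it) and "rect" ([left, top, right, bottom] in pixels, round what is visible of it).
The state is a dict: "clock": time; "joints": joint angles; "dq": joint speeds; "joint_efforts": joint torques, N m; "position": TCP position; "ee_rot": TCP orientation; "force": force on the tool from outside, world axes, zero at the start; "ft_torque": the same for the moment, N m; "width": opening from 0.0 (shut) to 1.0 (fully open); "gripper_force": force on a finger pad.
Only numpy, scipy, OpenCV 4.12 (cv2) and the standard library are available. Lean on these libraries where they do the work, as an engineer would, in place of code of your own. Each camera call takes 0.05 s, during which the arm holds its last target. There are 200 camera calls.

## Task

First clear the tile panel: drop every grout pen that stands on it upright into a slot of its own in the white pen rack. Then take the hand roller by its red grip and roll it along the whole panel with firm, steady pressure, without slamming it, until all six tiles have sunk fully home; only the roller may press on the panel, not the gripper. Finally park the roller on its wheels in the middle of the cork mat and let go, with the rack still upright; leave the lemon and the egg alone.

Things in the scene. Friction and masses are not known exactly. Their poses are not given: they have to be found in the camera images.
- panel: Fixed tile panel: wooden frame 102 (x) x 268 (y) x 18 mm high, six tiles in a row along its y axis. Origin: centre of the underside; z up. Tiles, 80 (x) x 40 (y) mm, are centred at x = 0, y = -103.75, -62.25, -20.75, 20.75, 62.25, 103.75 mm (tile0 to tile5). Their tops are 23 to 24 mm above the origin at the start, 20 mm when fully pressed, which is 2 mm above the frame's rim.
- tile0 (a joint): How far tile 0 (white) has been pressed down, in m: starts at 0 to 0.0008, stop at 0.004 (home). More than about 3 N on a tile pushes it down in its stiff adhesive and it stays where it is left; it never comes up again. tile0 is at the panel's -y end, tile5 at its +y end.
- tile1 (a joint): How far tile 1 (blue) has been pressed down, in m: starts at 0 to 0.0008, stop at 0.004 (home). More than about 3 N on a tile pushes it down in its stiff adhesive and it stays where it is left; it never comes up again.
- tile2 (a joint): How far tile 2 (white) has been pressed down, in m: starts at 0 to 0.0008, stop at 0.004 (home). More than about 3 N on a tile pushes it down in its stiff adhesive and it stays where it is left; it never comes up again.
- tile3 (a joint): How far tile 3 (blue) has been pressed down, in m: starts at 0 to 0.0008, stop at 0.004 (home). More than about 3 N on a tile pushes it down in its stiff adhesive and it stays where it is left; it never comes up again.
- tile4 (a joint): How far tile 4 (white) has been pressed down, in m: starts at 0 to 0.0008, stop at 0.004 (home). More than about 3 N on a tile pushes it down in its stiff adhesive and it stays where it is left; it never comes up again.
- tile5 (a joint): How far tile 5 (blue) has been pressed down, in m: starts at 0 to 0.0008, stop at 0.004 (home). More than about 3 N on a tile pushes it down in its stiff adhesive and it stays where it is left; it never comes up again.
- pen_blue: Blue grout pen with a grey cap, a plain round rod 22 mm in diameter and 120 mm long, 40 g, standing upright on its cap on the tile panel. Origin: centre of its underside; z along the pen, up. Three or four of the four pens are present; absent ones are reported as None from the start.
- pen_green: Green grout pen with a grey cap, a plain round rod 22 mm in diameter and 120 mm long, 40 g, standing upright on its cap on the tile panel. Origin: centre of its underside; z along the pen, up. Three or four of the four pens are present; absent ones are reported as None from the start.
- pen_yellow: Yellow grout pen with a grey cap, a plain round rod 22 mm in diameter and 120 mm long, 40 g, standing upright on its cap on the tile panel. Origin: centre of its underside; z along the pen, up. Three or four of the four pens are present; absent ones are reported as None from the start.
- pen_black: Black grout pen with a grey cap, a plain round rod 22 mm in diameter and 120 mm long, 40 g, standing upright on its cap on the tile panel. Origin: centre of its underside; z along the pen, up. Three or four of the four pens are present; absent ones are reported as None from the start.
- rack: Loose white pen rack, 0.9 kg: foot 64 (x) x 160 (y) x 6 mm; on it a row, 42 mm wide, of four upright square slots along y, open at the top, 32 x 32 mm inside, 37 mm apart, walls 5 mm. Origin: centre of the underside, z up. Slot floor 6 mm above the origin, rim 71 mm. One pen per slot; a pen in it stands 55 mm out. May get pushed.
- slot0 (a point): Centre of the floor of slot 0 of the pen rack, at y = -55.5 mm in the rack's frame; axes as the rack's.
- slot1 (a point): Centre of the floor of slot 1 of the pen rack, at y = -18.5 mm in the rack's frame; axes as the rack's.
- slot2 (a point): Centre of the floor of slot 2 of the pen rack, at y = 18.5 mm in the rack's frame; axes as the rack's.
- slot3 (a point): Centre of the floor of slot 3 of the pen rack, at y = 55.5 mm in the rack's frame; axes as the rack's.
- roller: Loose hand roller, about 0.45 kg, 82 mm wide (y), 95 mm high: two black rubber wheels, radius 18, 72 mm wide, axles along y at x = -22 and +22 mm, under an aluminium plate 64 mm long (x) whose top is 45 mm high; on that a red grip block (see point roller_grip). Rolls along its x axis and stands by itself. Origin: midway between the wheels, level with their undersides; z up.
- roller_grip (a point): Middle of the foot of the roller's red grip block, on the plate, 45 mm above the roller's origin; axes as the roller's. The block is 24 mm (x) by 50 mm (y) and rises 50 mm above this point. Take it from above across its 24 mm, with the fingertips just over the plate, so that they can push down on it.
- wheel_a (a joint): Turning angle of the roller's wheel at x = -22 mm, rad, unlimited; it turns, a little stiffly, when the wheel rolls.
- wheel_b (a joint): Turning angle of the roller's wheel at x = +22 mm, rad, unlimited.
- mat: Fixed square cork mat 130 x 130 x 4 mm flat on the worktop, where the roller is parked. Origin: centre of the underside; its top 4 mm higher.
- lemon: Lemon, 71 x 53 x 51 mm, a bystander on the worktop to the left of the work.
- egg: Egg, 57 x 44 x 44 mm, a bystander on the worktop to the left of the work.

How it is judged:
By the outcome, as a careful person would: the job done as asked, in the order asked, and still so for the second after the job is handed in, with the robot touching nothing.
Of pen_blue, pen_green, pen_yellow, pen_black only 3 to 4 are there at a start; the rules pass over those that are not, and their reading is None.
At some moment in a run one of roller, rack may be knocked a few centimetres aside while the robot is not near it.
It also fails if it takes over 208 s, if anything falls off the work surface, if the arm or the gripper's body presses on something with over 40 N, if the wrist force passes 120 N, or if a joint passes its speed limit or range.

## Working session

There is one attempt and no reset: what is moved stays moved. The work goes in short steps, Python scripts to look and compute and a tool call to move; the robot and the scene stay as the last step left them, time stands still between calls to the robot, and variables do not carry over. Pictures are saved under pics/ and viewed, at most 14 in all, crops included, and the job is handed in when it is done.

Besides the shell and the picture viewer there is one more tool, called after "Call:" as name(argument=value, ...) on one line, values as JSON. apply_moves: Moves the arm, as the interface text tells. Its arguments: {"type":"object","properties":{"motion":{"type":"array","items":{"type":"object","properties":{"x":{"type":"number"},"y":{"type":"number"},"z":{"type":"number"},"yaw":{"type":"number"},"hand":{"type":"number"}}}},"newtons":{"type":"number"}},"required":["motion"]}

```bash
ls; mkdir -p pics; cat > h.py <<'E'
import numpy as np, cv2
from cell import *
def ray(cam,u,v):
    m=camera_model(cam);K=np.array(m["camera_matrix"]);T=np.array(m["T"]);k=m["k1"]
    d=np.array([(u-K[0,2])/K[0,0],(v-K[1,2])/K[1,1]]);s=d.copy()
    for _ in range(30): s=d/(1+k*(s@s))
    r=T[:3,:3]@np.array([s[0],-s[1],-1]);return T[:3,3],r
def at(cam,u,v,z):
    o,r=ray(cam,u,v);return (o+r*(z-o[2])/r[2])
def proj(cam,p):
    m=camera_model(cam);K=np.array(m["camera_matrix"]);T=np.array(m["T"]);k=m["k1"]
    q=T[:3,:3].T@(np.asarray(p)-T[:3,3]);s=np.array([q[0],-q[1]])/-q[2];s=s*(1+k*(s@s))
    return K[:2,:2]@s+K[:2,2]
def snap(cam,name,scale=1):
    im=get_image(cam);cv2.imwrite("pics/"+name+".png",im if scale==1 else cv2.resize(im,None,fx=scale,fy=scale));return im
E
python3 - <<'E'
from h import *
a=snap("scene","s0",1.5);b=snap("top","t0",1.5)
for c in("scene","top"):
    print(c,np.round(camera_model(c)["T"],3).tolist(),camera_model(c)["camera_matrix"],camera_model(c)["k1"])
    for n in["panel","pen_blue","pen_green","pen_yellow","pen_black","rack","roller","roller_grip","mat","lemon","egg"]:
        print(c,n,[(np.round(r["rect"]).tolist(),round(r["p"],2)) for r in recognise(n,c)[:3]])
s=observe();print(s)
E
```

```text
pics
scene [[0.512, 0.63, -0.584, -0.242], [-0.859, 0.391, -0.332, -0.266], [0.019, 0.672, 0.741, 1.043], [0.0, 0.0, 0.0, 1.0]] [[472.5097728    0.         256.43841589]
 [  0.         472.5097728  199.0683421 ]
 [  0.           0.           1.        ]] 0.010817571105493707
scene panel [([205.0, 206.0, 304.0, 277.0], 0.92), ([227.0, 161.0, 282.0, 200.0], 0.58)]
scene pen_blue [([222.0, 185.0, 229.0, 216.0], 0.76)]
scene pen_green [([240.0, 202.0, 250.0, 240.0], 0.57)]
scene pen_yellow [([221.0, 213.0, 243.0, 236.0], 0.7), ([257.0, 202.0, 270.0, 240.0], 0.6)]
scene pen_black [([223.0, 154.0, 278.0, 201.0], 0.32)]
scene rack [([228.0, 159.0, 278.0, 200.0], 0.69)]
scene roller [([378.0, 221.0, 415.0, 255.0], 0.89), ([221.0, 159.0, 277.0, 202.0], 0.71), ([237.0, 200.0, 250.0, 238.0], 0.2)]
scene roller_grip [([375.0, 219.0, 414.0, 258.0], 0.69)]
scene mat [([316.0, 268.0, 379.0, 324.0], 0.87)]
scene lemon [([164.0, 146.0, 190.0, 162.0], 0.61), ([211.0, 207.0, 239.0, 232.0], 0.38)]
scene egg [([166.0, 175.0, 181.0, 189.0], 0.52)]
top [[-0.008, 0.981, -0.193, 0.323], [-1.0, -0.009, -0.004
[... 903 characters left out ...]
oints': array([-1.39760328,  0.43448907,  0.02501052,  1.57321448, -0.01160935,
        1.13401686, -0.07510591]), 'dq': array([ 8.44498602e-04, -1.26503400e-03,  1.02255091e-03, -9.50229120e-04,
        8.39354934e-05,  1.32335328e-03,  1.82520792e-04]), 'joint_efforts': array([ 1.89353217e-03, -6.67666626e+01,  9.85228010e-01, -3.14802825e+01,
       -6.04477292e-02,  3.30307998e-02,  2.16286014e-05]), 'position': array([0.17022366, 0.60137257, 0.20534314]), 'ee_rot': array([4.32004336e-01, 3.11173929e+00, 2.67314295e-05]), 'force': array([-0.37944329, -0.82506236, -0.65585995]), 'ft_torque': array([ 0.04288592,  0.02358319, -0.02111129]), 'gripper_force': 0.0, 'width': 1.0024126293633602}
```

View pics/s0.png

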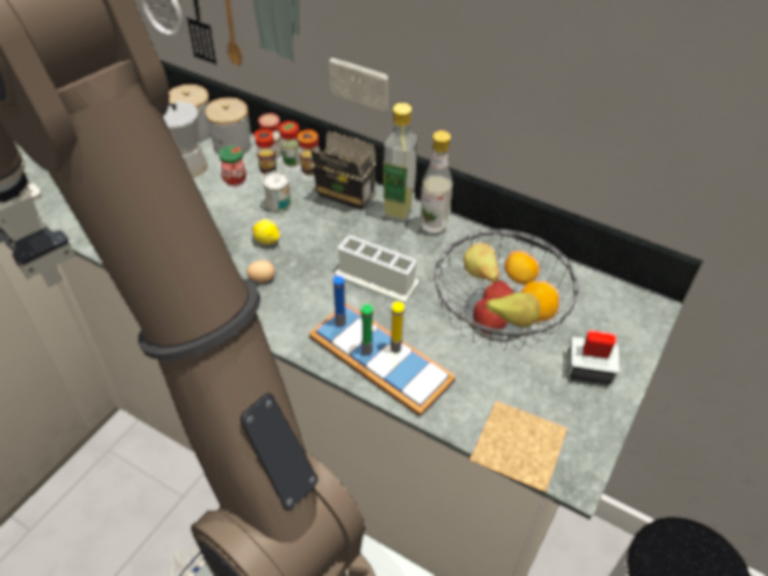

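View pics/t0.png

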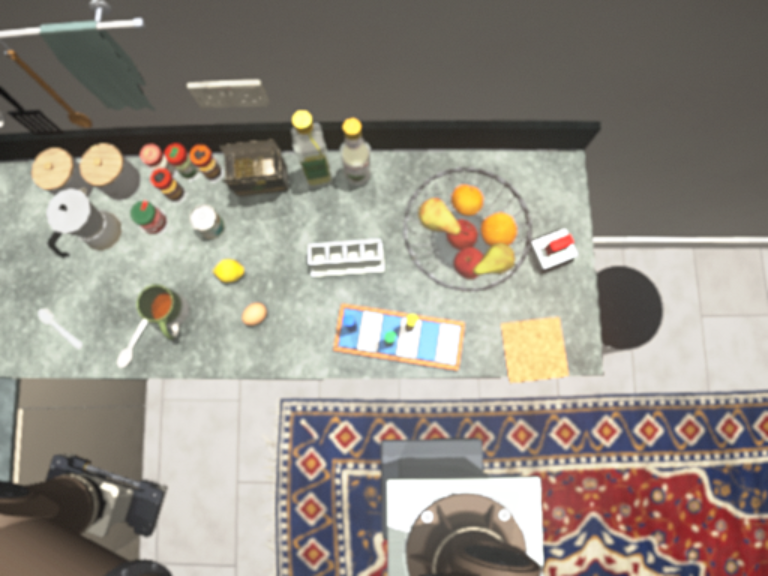

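The scene shows three pens on the panel: blue, green and yellow. Black is absent. The rack (px ~380,265), the roller (~595,355) and the mat (~520,445) are all visible. I'll zoom in for metrology.

```bash
python3 - <<'E'
from h import *
a=get_image("scene");b=get_image("top");cv2.imwrite("a.png",a);cv2.imwrite("b.png",b)
def c(im,x,y,w,h,f):return cv2.resize(im[y:y+h,x:x+w],(w*f,h*f),interpolation=cv2.INTER_CUBIC)
o=np.zeros((600,800,3),np.uint8)
for im,x0,y0,q in[(a,200,150,(0,0)),(b,200,155,(400,0)),(a,305,210,(0,300)),(b,320,150,(400,300))]:
    f=4 if q[1]==0 or q[0]==0 else 4
    p=c(im,x0,y0,100 if True else 0,75,4);w=min(400,p.shape[1]);o[q[1]:q[1]+300,q[0]:q[0]+w]=p[:300,:w]
cv2.imwrite("pics/z0.png",o)
E
```

```text
(no output)
```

View pics/z0.png

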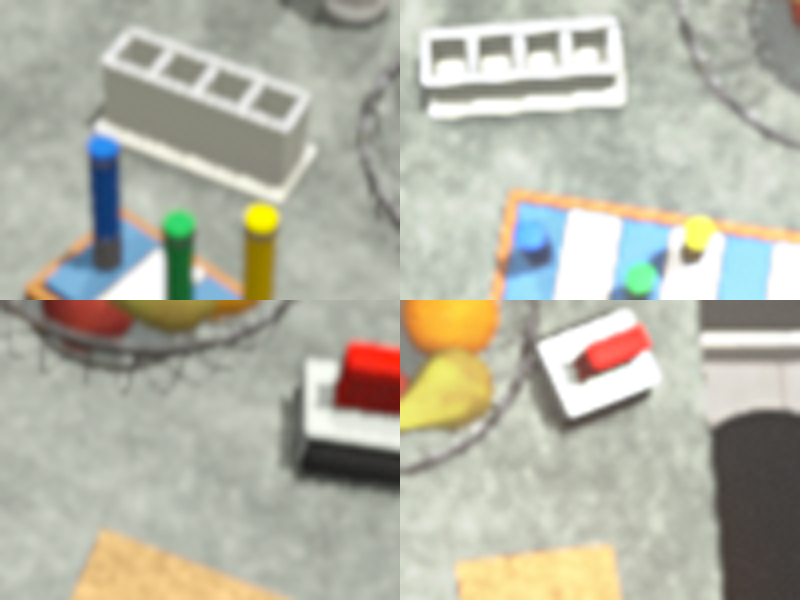

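```bash
cat > m.py <<'E'
from h import *
from scipy.optimize import least_squares
S=lambda x,y,x0,y0:((x+.5)/4-.5+x0,(y+.5)/4-.5+y0)
def rect(cam,pts,z):
    w=np.array([at(cam,u,v,z)[:2] for u,v in pts],np.float32)*1000
    (c,s,a)=cv2.minAreaRect(w)
    if s[0]<s[1]: s=(s[1],s[0]);a+=90
    return np.round(c,1),np.round(s,1),round((a+90)%180-90,1)  # angle of long side vs world x
def cm(im,lo,hi,box):
    m=cv2.inRange(cv2.cvtColor(im,cv2.COLOR_BGR2HSV),np.array(lo),np.array(hi));k=np.zeros_like(m);x,y,X,Y=box;k[y:Y,x:X]=m[y:Y,x:X];return k
E
python3 - <<'E'
from m import *
P={"blue":((103,146),(137,233)),"green":((179,222),(241,278)),"yellow":((262,218),(300,233))}
for n,(s,t) in P.items():
    print(n,np.round(1000*at("scene",*S(*s,200,150),.1435)[:2],1),np.round(1000*at("top",*S(*t,200,155),.1435)[:2],1))
print("rack s",rect("scene",[S(*p,200,150) for p in[(125,28),(104,63),(288,127),(312,97)]],.071))
print("rack t",rect("top",[S(*p,200,155) for p in[(20,30),(217,18),(222,75),(22,88)]],.071))
print("roller t",rect("top",[S(*p,320,150) for p in[(137,47),(230,8),(263,80),(173,120)]],.045))
a=cv2.imread("a.png");b=cv2.imread("b.png")
from cell import *
for cam,im in(("scene",a),("top",b)):
    for n,z,b0 in(("panel",.018,dict(scene=(195,195,310,280),top=(215,195,320,252))),("mat",.004,dict(scene=(310,260,385,330),top=(328,205,388,260)))):
        m=cm(im,(8,90,110) if n=="panel" else (8,60,90),(19,255,255) if n=="panel" else (25,255,255),b0[cam]);m=cv2.morphologyEx(m,cv2.MORPH_OPEN,np.ones((2,2))) if n=="mat" else m
        k,l,st,_=cv2.connectedComponentsWithStats(m,connectivity=8);i=1+st[1:,4].argmax();v,u=np.where(l==i)
        print(cam,n,len(u),rect(cam,np.c_[u,v],z))
E
```

```text
blue [463.5 230.4] [465.8 224.6]
green [433.1 152.8] [432.9 150.6]
yellow [463.8 109.7] [464.8 108.2]
rack s (array([616.9, 244.8]), array([156.2,  40.6]), -86.3)
rack t (array([618.3, 242.4]), array([156.5,  47. ]), -86.7)
roller t (array([ 629.4, -209. ]), array([85.8, 65.8]), -67.3)
scene panel 584 (array([439.2, 131.2]), array([271.3, 105.8]), 82.4)Traceback (most recent call last):
  File "<stdin>", line 14, in <module>
  File "m.py", line 5, in rect
    w=np.array([at(cam,u,v,z)[:2] for u,v in pts],np.float32)*1000
                ~~^^^^^^^^^^^
  File "h.py", line 9, in at
    o,r=ray(cam,u,v);return (o+r*(z-o[2])/r[2])
        ~~~^^^^^^^^^
  File "h.py", line 4, in ray
    m=camera_model(cam);K=np.array(m["camera_matrix"]);T=np.array(m["T"]);k=m["k1"]
ValueError: time passes only in moves, steps and waits
```

```bash
python3 - <<'E'
s=open("h.py").read()
s=s.replace("from cell import *","from cell import *\nimport functools\ncamera_model=functools.cache(camera_model)",1)
open("h.py","w").write(s)
E
python3 - <<'E'
from m import *
a=cv2.imread("a.png");b=cv2.imread("b.png")
for cam,im in(("scene",a),("top",b)):
    for n,z,b0 in(("panel",.018,dict(scene=(195,195,310,280),top=(215,195,320,252))),("mat",.004,dict(scene=(310,260,385,330),top=(328,205,388,260)))):
        m=cm(im,(8,90,110) if n=="panel" else (8,60,90),(19,255,255) if n=="panel" else (25,255,255),b0[cam]);m=cv2.morphologyEx(m,cv2.MORPH_OPEN,np.ones((2,2))) if n=="mat" else m
        k,l,st,_=cv2.connectedComponentsWithStats(m,connectivity=8);i=1+st[1:,4].argmax();v,u=np.where(l==i)
        print(cam,n,len(u),rect(cam,np.c_[u,v],z))
s=observe();print(s["clock"],s["position"])
E
```

```text
scene panel 584 (array([439.2, 131.2]), array([271.3, 105.8]), 82.4)
scene mat 2451 (array([ 412.5, -162.1]), array([135.4, 132.3]), 4.8)
top panel 390 (array([446.6, 131.1]), array([268.2, 103.5]), 80.5)
top mat 1621 (array([ 414.2, -164.4]), array([134.4, 132. ]), -84.5)
1.3 [0.17021651 0.60139066 0.2053508 ]
```

Call:
apply_moves(motion=[{"x": 4, "y": -5, "z": 4.5, "yaw": -9, "hand": 1}, {"x": 29.4, "y": -37.4, "z": 4.5, "yaw": -70.7, "hand": 1}, {"x": 29.4, "y": -37.4, "z": 4.5, "yaw": -70.7, "hand": 1}, {"x": 29.4, "y": -37.4, "z": 4.5, "yaw": -70.7, "hand": 1}, {"x": 29.4, "y": -37.4, "z": 4.5, "yaw": -70.7, "hand": 1}, {"x": 29.4, "y": -37.4, "z": 4.5, "yaw": -70.7, "hand": 1}, {"x": 29.4, "y": -37.4, "z": 4.5, "yaw": -70.7, "hand": 1}, {"x": 29.4, "y": -37.4, "z": 4.5, "yaw": -70.7, "hand": 1}, {"x": 29.4, "y": -37.4, "z": 4.5, "yaw": -70.7, "hand": 1}, {"x": 29.4, "y": -37.4, "z": 4.5, "yaw": -70.7, "hand": 1}])

```text
clock: 2.55
position: [0.4638, 0.228, 0.2503]
ee_rot: [-2.152, -2.288, -0.0]
force: [-0.1, 1.5, -0.7]
width: 1.0
gripper_force: 0.0
```

Call:
apply_moves(motion=[{"x": 0.1, "z": -5, "hand": 1}, {"x": 0.1, "z": -10, "hand": 1}, {"x": 0.1, "z": -13, "hand": 1}, {"x": 0.1, "z": -14.7, "hand": 1}, {"x": 0.1, "z": -14.7, "hand": 1}, {"x": 0.1, "z": -14.7, "hand": -0.2}, {"x": 0.1, "z": -14.7, "hand": -0.6}, {"x": 0.1, "z": -14.7, "hand": -0.8}, {"x": 0.1, "z": -14.7, "hand": -0.8}, {"x": 0.1, "z": -14.7, "hand": -0.8}], newtons=15)

```text
schema error: expected keys x, y, z, yaw, hand
```

```bash
python3 - <<'E'
from h import *
a=get_image("scene");b=get_image("top")
f=lambda im,x,y:cv2.resize(im[y:y+130,x:x+130],(400,400),interpolation=cv2.INTER_CUBIC)
cv2.imwrite("pics/g1.png",np.hstack([f(a,180,130),f(b,195,140)]))
E
```

```text
(no output)
```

View pics/g1.png

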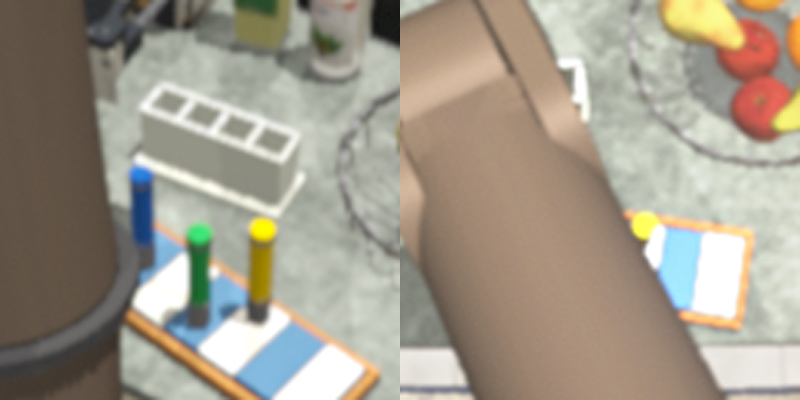

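The arm hides the gripper in both views and nothing has moved yet. Every row must carry all five keys, so I'll resend the move.

Call:
apply_moves(motion=[{"x": 0.1, "y": 0, "z": -5, "yaw": 0, "hand": 1}, {"x": 0.1, "y": 0, "z": -10, "yaw": 0, "hand": 1}, {"x": 0.1, "y": 0, "z": -13, "yaw": 0, "hand": 1}, {"x": 0.1, "y": 0, "z": -14.7, "yaw": 0, "hand": 1}, {"x": 0.1, "y": 0, "z": -14.7, "yaw": 0, "hand": 1}, {"x": 0.1, "y": 0, "z": -14.7, "yaw": 0, "hand": -0.2}, {"x": 0.1, "y": 0, "z": -14.7, "yaw": 0, "hand": -0.6}, {"x": 0.1, "y": 0, "z": -14.7, "yaw": 0, "hand": -0.8}, {"x": 0.1, "y": 0, "z": -14.7, "yaw": 0, "hand": -0.8}, {"x": 0.1, "y": 0, "z": -14.7, "yaw": 0, "hand": -0.8}], newtons=15)

```text
clock: 3.9
position: [0.4653, 0.2274, 0.1035]
ee_rot: [2.153, 2.288, 0.0]
force: [0.5, -0.0, -0.8]
width: 0.507
gripper_force: 0.0
```

Call:
apply_moves(motion=[{"x": 0, "y": 0, "z": 0, "yaw": 0, "hand": -0.8}, {"x": 0, "y": 0, "z": 0, "yaw": 0, "hand": -0.8}, {"x": 0, "y": 0, "z": 0, "yaw": 0, "hand": -0.8}, {"x": 0, "y": 0, "z": 0, "yaw": 0, "hand": -0.8}, {"x": 0, "y": 0, "z": 0, "yaw": 0, "hand": -0.8}])

```text
clock: 4.53
position: [0.4652, 0.2274, 0.1033]
ee_rot: [2.153, 2.288, -0.0]
force: [-0.7, 0.3, 0.2]
width: 0.23
gripper_force: 15.0
```

Call:
apply_moves(motion=[{"x": 0, "y": 0, "z": 3, "yaw": 0, "hand": -0.8}, {"x": 0, "y": 0, "z": 8, "yaw": 0, "hand": -0.8}, {"x": 0, "y": 0, "z": 13, "yaw": 0, "hand": -0.8}, {"x": 2, "y": 1, "z": 15, "yaw": 0, "hand": -0.8}, {"x": 7, "y": 3.5, "z": 15, "yaw": 0, "hand": -0.8}, {"x": 12, "y": 6, "z": 15, "yaw": 0, "hand": -0.8}, {"x": 14.9, "y": 7.1, "z": 15, "yaw": 0, "hand": -0.8}, {"x": 14.9, "y": 7.1, "z": 15, "yaw": 0, "hand": -0.8}])

```text
clock: 5.52
position: [0.6154, 0.2986, 0.2518]
ee_rot: [2.152, 2.287, -0.002]
force: [0.2, -0.0, -0.3]
width: 0.232
gripper_force: 15.0
```

```bash
python3 - <<'E'
from h import *
a=get_image("scene");b=get_image("top")
f=lambda im,x,y:cv2.resize(im[y:y+130,x:x+130],(400,400),interpolation=cv2.INTER_CUBIC)
cv2.imwrite("pics/g2.png",np.hstack([f(a,180,110),f(b,180,120)]))
print(observe()["position"],observe()["width"])
E
```

```text
[0.61382172 0.29791083 0.25276894] 0.2370456557053862
```

View pics/g2.png

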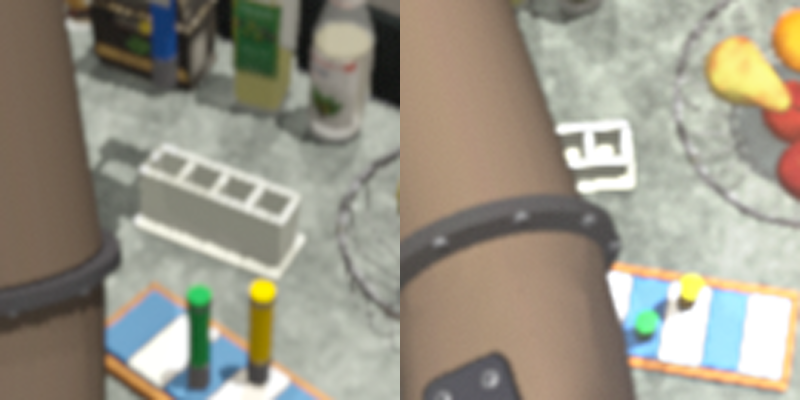

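The held pen's cap bottom shows at crop (163,76). I'll check its world position.

```bash
python3 - <<'E'
from h import *
f=400/130
print(at("scene",180+163.5/f-.5,110+78/f-.5,.173), at("scene",180+163.5/f-.5,110+82/f-.5,.173))
print("slot3 px",(proj("scene",(.614,.299,.071))-[179.5,109.5])*f,(proj("scene",(.6175-.061*.0185,.2435+.0185,.071))-[179.5,109.5])*f)
E
```

```text
[0.61896285 0.30714661 0.173     ] [0.61421586 0.30409259 0.173     ]
slot3 px [169.7165008 165.1276161] [203.53333905 177.76601115]
```

```bash
python3 - <<'E'
from h import *
a=get_image("scene")
h=cv2.cvtColor(a,cv2.COLOR_BGR2HSV)
for v in range(108,138,2): print(v,h[v,224:242,0].tolist(),h[v,224:242,1].tolist())
for z in(.19,.21):
    for o in(-1,1):
        for y in (.298,.304):print(z,y,proj("scene",(.614,y,z)))
E
```

```text
108 [24, 23, 24, 24, 24, 20, 21, 21, 22, 20, 120, 113, 114, 13, 19, 19, 19, 20] [37, 39, 36, 30, 30, 32, 33, 36, 33, 28, 8, 81, 77, 39, 73, 66, 62, 67]
110 [21, 18, 22, 21, 20, 120, 120, 30, 19, 17, 128, 112, 112, 135, 18, 20, 18, 19] [44, 50, 41, 34, 9, 8, 8, 5, 19, 21, 10, 92, 141, 16, 73, 66, 57, 52]
112 [12, 16, 18, 10, 112, 110, 110, 110, 111, 112, 111, 110, 109, 115, 19, 20, 18, 19] [63, 63, 51, 15, 88, 153, 163, 140, 116, 101, 103, 143, 171, 79, 54, 63, 52, 45]
114 [17, 19, 19, 16, 140, 113, 108, 107, 108, 108, 107, 108, 109, 115, 15, 19, 17, 18] [84, 91, 96, 81, 22, 122, 189, 210, 204, 198, 206, 198, 177, 98, 41, 53, 50, 49]
116 [20, 22, 21, 22, 18, 119, 110, 108, 107, 108, 107, 108, 110, 120, 13, 18, 20, 16] [88, 115, 130, 112, 59, 56, 176, 208, 209, 197, 205, 198, 154, 60, 45, 51, 48, 50]
118 [22, 24, 25, 25, 22, 120, 110, 108, 107, 108, 107, 108, 113, 175, 16, 17, 19, 19] [92, 142, 177, 179, 115, 43, 173, 203, 209, 203, 208, 185, 103, 16, 58, 60, 57, 59]
120 [20, 24, 24, 25, 21, 115, 109, 108, 108, 108, 108, 108, 110, 117, 15, 17, 19, 20] [93, 129, 161, 162, 91, 71, 180, 2
[... 969 characters left out ...]
 18] [106, 113, 124, 124, 112, 74, 26, 11, 11, 14, 13, 10, 28, 65, 109, 118, 87, 43]
134 [30, 24, 25, 19, 13, 23, 10, 8, 15, 15, 15, 15, 18, 17, 19, 20, 19, 19] [31, 27, 35, 50, 41, 20, 12, 15, 14, 14, 13, 13, 35, 87, 125, 135, 125, 77]
136 [39, 41, 34, 30, 30, 30, 15, 10, 15, 10, 30, 20, 10, 15, 19, 19, 20, 18] [20, 23, 22, 24, 19, 19, 15, 11, 14, 10, 7, 10, 10, 46, 108, 131, 122, 92]
0.19 0.298 [234.32322885 132.25640242]
0.19 0.304 [232.51325947 131.51775339]
0.19 0.298 [234.32322885 132.25640242]
0.19 0.304 [232.51325947 131.51775339]
0.21 0.298 [234.21094863 126.62730525]
0.21 0.304 [232.38054178 125.88875205]
0.21 0.298 [234.21094863 126.62730525]
0.21 0.304 [232.38054178 125.88875205]
```

```bash
cat > ov.py <<'E'
from h import *
def ovl(cam,im,polys,x,y,w,h,f):
    p=cv2.resize(im[y:y+h,x:x+w],(w*f,h*f),interpolation=cv2.INTER_CUBIC)
    for P,c in polys:
        q=np.array([(proj(cam,a)-[x-.5,y-.5])*f for a in P]);cv2.polylines(p,[np.round(q).astype(int)],True,c,1)
    return p
def box(c,yaw,cx,cy,hx,hy,z):
    a=np.radians(yaw);R=np.array([[np.cos(a),-np.sin(a)],[np.sin(a),np.cos(a)]])
    return [np.r_[np.array(c)+R@[cx+sx*hx,cy+sy*hy],z] for sx,sy in((-1,-1),(1,-1),(1,1),(-1,1))]
def rack(c,yaw):
    return [(box(c,yaw,0,0,.021,.0765,.071),(0,0,255))]+[(box(c,yaw,0,y,.016,.016,.071),(0,200,0)) for y in(-.0555,-.0185,.0185,.0555)]+[(box(c,yaw,0,0,.032,.08,.006),(255,0,0))]
E
python3 - <<'E'
from ov import *
a=cv2.imread("a.png");b=cv2.imread("b.png")
r=rack((.6175,.2435),3.5)+[(box((.443,.131),-8.5,0,0,.051,.134,.018),(255,0,255))]
cv2.imwrite("pics/o1.png",np.vstack([ovl("scene",a,r,200,150,110,75,5)[:,:550],ovl("top",b,r,203,155,110,45,5)])[:600])
E
```

```text
(no output)
```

View pics/o1.png

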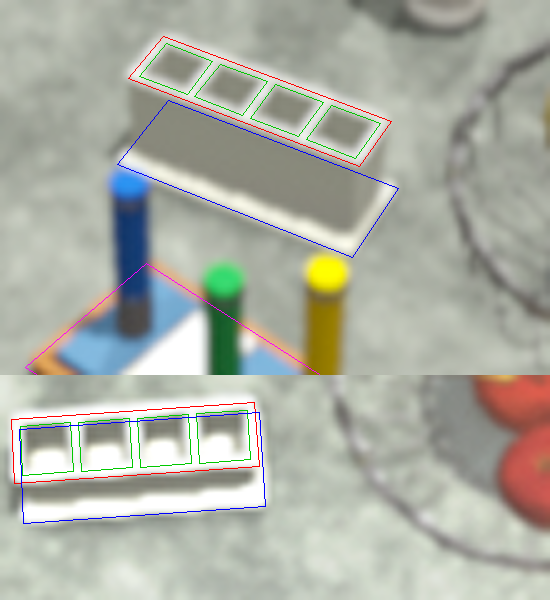

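Call:
apply_moves(motion=[{"x": 0, "y": -0.3, "z": -4, "yaw": 0, "hand": -0.8}, {"x": 0, "y": -0.3, "z": -7, "yaw": 0, "hand": -0.8}, {"x": 0, "y": -0.3, "z": -9, "yaw": 0, "hand": -0.8}, {"x": 0, "y": -0.3, "z": -10.5, "yaw": 0, "hand": -0.8}, {"x": 0, "y": -0.3, "z": -11.5, "yaw": 0, "hand": -0.8}, {"x": 0, "y": -0.3, "z": -12.5, "yaw": 0, "hand": -0.8}, {"x": 0, "y": -0.3, "z": -12.5, "yaw": 0, "hand": -0.8}])

```text
clock: 6.55
position: [0.6139, 0.2953, 0.1278]
ee_rot: [-2.153, -2.288, 0.001]
force: [-0.1, -0.6, -0.9]
width: 0.234
gripper_force: 15.0
```

Call:
apply_moves(motion=[{"x": 0, "y": 0, "z": -1.5, "yaw": 0, "hand": -0.8}, {"x": 0, "y": 0, "z": -3, "yaw": 0, "hand": -0.8}, {"x": 0, "y": 0, "z": -3.8, "yaw": 0, "hand": -0.8}, {"x": 0, "y": 0, "z": -3.8, "yaw": 0, "hand": -0.8}])

```text
clock: 7.05
position: [0.6137, 0.2951, 0.0893]
ee_rot: [-2.153, -2.288, 0.002]
force: [-0.9, -0.4, -0.3]
width: 0.234
gripper_force: 15.0
```

```bash
python3 - <<'E'
from ov import *
a=get_image("scene");b=get_image("top")
cv2.imwrite("pics/o2.png",ovl("scene",a,rack((.617,.2425),3.5),200,125,110,100,5))
E
```

```text
(no output)
```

View pics/o2.png

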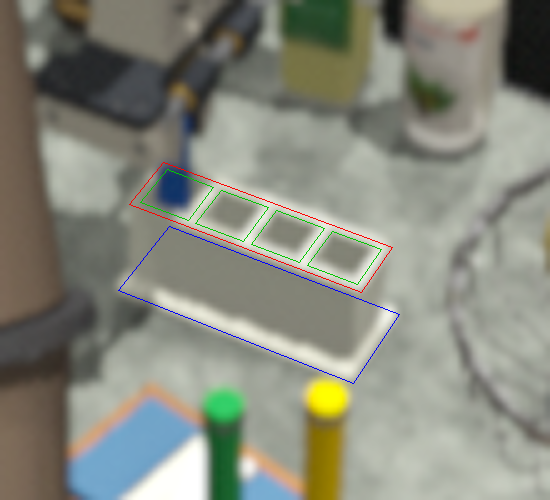

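The blue pen is centred in slot 3 at crop (172,187). I'll release it and move to green.

Call:
apply_moves(motion=[{"x": 0, "y": 0, "z": -0.2, "yaw": 0, "hand": 0}, {"x": 0, "y": 0, "z": -0.2, "yaw": 0, "hand": 0}, {"x": 0, "y": 0, "z": -0.2, "yaw": 0, "hand": 0.4}, {"x": 0, "y": 0, "z": 0, "yaw": 0, "hand": 1}, {"x": 0, "y": 0, "z": 3, "yaw": 0, "hand": 1}, {"x": 0, "y": 0, "z": 8, "yaw": 0, "hand": 1}, {"x": 0, "y": 0, "z": 13, "yaw": 0, "hand": 1}])

```text
clock: 8.02
position: [0.614, 0.2952, 0.2219]
ee_rot: [2.153, 2.288, -0.0]
force: [1.1, 0.3, 0.0]
width: 0.948
gripper_force: 0.0
```

Call:
apply_moves(motion=[{"x": -5, "y": -4, "z": 1, "yaw": 0, "hand": 1}, {"x": -18.1, "y": -14.2, "z": 1, "yaw": 0, "hand": 1}, {"x": -18.1, "y": -14.2, "z": 1, "yaw": 0, "hand": 1}, {"x": -18.1, "y": -14.2, "z": 1, "yaw": 0, "hand": 1}, {"x": -18.1, "y": -14.2, "z": 1, "yaw": 0, "hand": 1}, {"x": -18.1, "y": -14.2, "z": 0, "yaw": 0, "hand": 1}, {"x": -18.1, "y": -14.2, "z": -5, "yaw": 0, "hand": 1}, {"x": -18.1, "y": -14.2, "z": -9, "yaw": 0, "hand": 1}, {"x": -18.1, "y": -14.2, "z": -11.85, "yaw": 0, "hand": 1}, {"x": -18.1, "y": -14.2, "z": -11.85, "yaw": 0, "hand": 0.5}])

```text
clock: 9.28
position: [0.4325, 0.153, 0.0996]
ee_rot: [-2.152, -2.288, 0.008]
force: [-0.2, -0.2, 0.5]
width: 0.934
gripper_force: 0.0
```

Call:
apply_moves(motion=[{"x": 0, "y": 0, "z": 0, "yaw": 0, "hand": -0.8}, {"x": 0, "y": 0, "z": 0, "yaw": 0, "hand": -0.8}, {"x": 0, "y": 0, "z": 0, "yaw": 0, "hand": -0.8}, {"x": 0, "y": 0, "z": 0, "yaw": 0, "hand": -0.8}, {"x": 0, "y": 0, "z": 0, "yaw": 0, "hand": -0.8}, {"x": 0, "y": 0, "z": 0, "yaw": 0, "hand": -0.8}, {"x": 0, "y": 0, "z": 0, "yaw": 0, "hand": -0.8}, {"x": 0, "y": 0, "z": 0, "yaw": 0, "hand": -0.8}, {"x": 0, "y": 0, "z": 0, "yaw": 0, "hand": -0.8}])

```text
clock: 10.4
position: [0.4332, 0.1534, 0.1018]
ee_rot: [-2.153, -2.288, 0.0]
force: [-0.9, -0.2, 0.3]
width: 0.234
gripper_force: 15.0
```

Call:
apply_moves(motion=[{"x": 0, "y": 0, "z": 3, "yaw": 0, "hand": -0.8}, {"x": 0, "y": 0, "z": 8, "yaw": 0, "hand": -0.8}, {"x": 0, "y": 0, "z": 13, "yaw": 0, "hand": -0.8}, {"x": 2, "y": 1, "z": 15, "yaw": 0, "hand": -0.8}, {"x": 7, "y": 4, "z": 15, "yaw": 0, "hand": -0.8}, {"x": 12, "y": 7, "z": 15, "yaw": 0, "hand": -0.8}, {"x": 16.5, "y": 9.6, "z": 15, "yaw": 0, "hand": -0.8}, {"x": 18.3, "y": 10.7, "z": 15, "yaw": 0, "hand": -0.8}, {"x": 18.3, "y": 10.7, "z": 15, "yaw": 0, "hand": -0.8}])

```text
clock: 11.52
position: [0.6168, 0.2609, 0.2505]
ee_rot: [2.152, 2.289, -0.003]
force: [-0.3, 0.5, -0.4]
width: 0.235
gripper_force: 15.0
```

```bash
cat > chk.py <<'E'
from ov import *
import sys
def shift(cam,ref,im,x,y,w,h):
    t=ref[y:y+h,x:x+w];s=im[y-15:y+h+15,x-15:x+w+15];r=cv2.matchTemplate(s,t,cv2.TM_CCOEFF_NORMED);_,m,_,p=cv2.minMaxLoc(r);return np.array(p)-15,round(m,3)
E
python3 - <<'E'
from chk import *
a=get_image("scene");r=cv2.imread("a.png")
print(shift("scene",r,a,245,170,35,33))
cv2.imwrite("pics/o3.png",ovl("scene",a,rack((.617,.242),3.5),200,105,110,100,5))
print(observe()["position"])
E
```

```text
(array([0, 0]), 0.989)
[0.61603683 0.26004981 0.25098807]
```

View pics/o3.png

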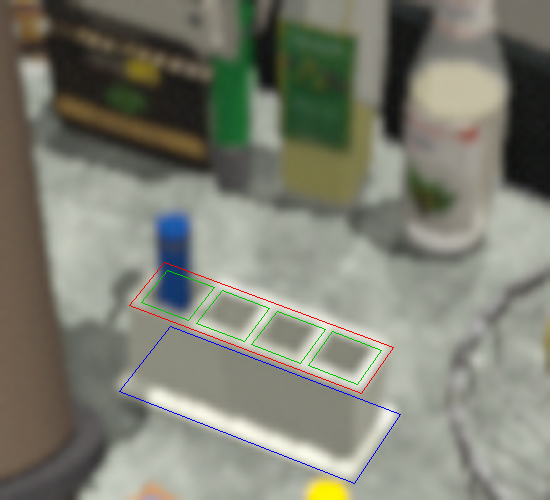

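Call:
apply_moves(motion=[{"x": 0, "y": 0, "z": -4, "yaw": 0, "hand": -0.8}, {"x": 0, "y": 0, "z": -7, "yaw": 0, "hand": -0.8}, {"x": 0, "y": 0, "z": -9, "yaw": 0, "hand": -0.8}, {"x": 0, "y": 0, "z": -10.5, "yaw": 0, "hand": -0.8}, {"x": 0, "y": 0, "z": -12, "yaw": 0, "hand": -0.8}, {"x": 0, "y": 0, "z": -13.5, "yaw": 0, "hand": -0.8}, {"x": 0, "y": 0, "z": -15, "yaw": 0, "hand": -0.8}, {"x": 0, "y": 0, "z": -16.3, "yaw": 0, "hand": -0.8}, {"x": 0, "y": 0, "z": -16.3, "yaw": 0, "hand": -0.8}])

```text
clock: 12.7
position: [0.6155, 0.2601, 0.0875]
ee_rot: [-2.152, -2.288, 0.003]
force: [0.8, 0.2, 0.0]
width: 0.233
gripper_force: 15.0
```

Call:
apply_moves(motion=[{"x": 0, "y": 0, "z": -0.2, "yaw": 0, "hand": 0}, {"x": 0, "y": 0, "z": -0.2, "yaw": 0, "hand": 0}, {"x": 0, "y": 0, "z": -0.2, "yaw": 0, "hand": 0.4}, {"x": 0, "y": 0, "z": 0, "yaw": 0, "hand": 1}, {"x": 0, "y": 0, "z": 3, "yaw": 0, "hand": 1}, {"x": 0, "y": 0, "z": 8, "yaw": 0, "hand": 1}, {"x": 0, "y": 0, "z": 13, "yaw": 0, "hand": 1}])

```text
clock: 13.58
position: [0.616, 0.2602, 0.2204]
ee_rot: [2.153, 2.288, -0.0]
force: [0.6, -0.3, 0.3]
width: 0.944
gripper_force: 0.0
```

Call:
apply_moves(motion=[{"x": -4, "y": -4, "z": 1, "yaw": 0, "hand": 1}, {"x": -15.2, "y": -15, "z": 1, "yaw": 0, "hand": 1}, {"x": -15.2, "y": -15, "z": 1, "yaw": 0, "hand": 1}, {"x": -15.2, "y": -15, "z": 1, "yaw": 0, "hand": 1}, {"x": -15.2, "y": -15, "z": 1, "yaw": 0, "hand": 1}, {"x": -15.2, "y": -15, "z": 0, "yaw": 0, "hand": 1}, {"x": -15.2, "y": -15, "z": -5, "yaw": 0, "hand": 1}, {"x": -15.2, "y": -15, "z": -9, "yaw": 0, "hand": 1}, {"x": -15.2, "y": -15, "z": -11.8, "yaw": 0, "hand": 1}, {"x": -15.2, "y": -15, "z": -11.8, "yaw": 0, "hand": 0.5}])

```text
clock: 14.82
position: [0.4632, 0.1103, 0.0986]
ee_rot: [-2.151, -2.288, 0.007]
force: [0.5, 0.9, 1.0]
width: 0.935
gripper_force: 0.0
```

Call:
apply_moves(motion=[{"x": 0, "y": 0, "z": 0, "yaw": 0, "hand": -0.8}, {"x": 0, "y": 0, "z": 0, "yaw": 0, "hand": -0.8}, {"x": 0, "y": 0, "z": 0, "yaw": 0, "hand": -0.8}, {"x": 0, "y": 0, "z": 0, "yaw": 0, "hand": -0.8}, {"x": 0, "y": 0, "z": 0, "yaw": 0, "hand": -0.8}, {"x": 0, "y": 0, "z": 0, "yaw": 0, "hand": -0.8}, {"x": 0, "y": 0, "z": 0, "yaw": 0, "hand": -0.8}, {"x": 0, "y": 0, "z": 0, "yaw": 0, "hand": -0.8}, {"x": 0, "y": 0, "z": 0, "yaw": 0, "hand": -0.8}])

```text
clock: 15.95
position: [0.4642, 0.1104, 0.1008]
ee_rot: [2.153, 2.288, -0.0]
force: [0.8, -0.1, 0.1]
width: 0.234
gripper_force: 15.0
```

Call:
apply_moves(motion=[{"x": 0, "y": 0, "z": 3, "yaw": 0, "hand": -0.8}, {"x": 0, "y": 0, "z": 8, "yaw": 0, "hand": -0.8}, {"x": 0, "y": 0, "z": 13, "yaw": 0, "hand": -0.8}, {"x": 2, "y": 1, "z": 15, "yaw": 0, "hand": -0.8}, {"x": 6, "y": 4, "z": 15, "yaw": 0, "hand": -0.8}, {"x": 10, "y": 7, "z": 15, "yaw": 0, "hand": -0.8}, {"x": 14, "y": 10.3, "z": 15, "yaw": 0, "hand": -0.8}, {"x": 15.4, "y": 11.4, "z": 15, "yaw": 0, "hand": -0.8}, {"x": 15.4, "y": 11.4, "z": 15, "yaw": 0, "hand": -0.8}])

```text
clock: 17.08
position: [0.6185, 0.2251, 0.2497]
ee_rot: [2.151, 2.289, -0.002]
force: [0.0, 0.1, -0.2]
width: 0.235
gripper_force: 15.0
```

```bash
python3 - <<'E'
from chk import *
a=get_image("scene");r=cv2.imread("a.png")
print(shift("scene",r,a,245,170,35,33), shift("scene",r,a,373,215,48,48))
m=cm=cv2.inRange(cv2.cvtColor(a,cv2.COLOR_BGR2HSV),(22,150,60),(35,255,255))
for v in range(116,150,3):
    u=np.where(m[v,240:275])[0]; print(v,(u.min()+240,u.max()+240) if len(u) else None)
p=observe()["position"];print(p,proj("scene",(.618,.2235,.071)),proj("scene",(.618,.2235,.2)))
E
```

```text
(array([0, 0]), 0.909) (array([0, 0]), 1.0)
116 (np.int64(261), np.int64(262))
119 (np.int64(260), np.int64(262))
122 (np.int64(254), np.int64(262))
125 (np.int64(255), np.int64(262))
128 (np.int64(255), np.int64(262))
131 (np.int64(255), np.int64(262))
134 (np.int64(255), np.int64(261))
137 (np.int64(255), np.int64(260))
140 None
143 None
146 None
149 None
[0.61797799 0.22398158 0.25013029] [257.12078487 171.78643756] [258.0833878  138.00219818]
```

Call:
apply_moves(motion=[{"x": 0, "y": 0, "z": -4, "yaw": 0, "hand": -0.8}, {"x": 0, "y": 0, "z": -7, "yaw": 0, "hand": -0.8}, {"x": 0, "y": 0, "z": -9, "yaw": 0, "hand": -0.8}, {"x": 0, "y": 0, "z": -10.5, "yaw": 0, "hand": -0.8}, {"x": 0, "y": 0, "z": -12, "yaw": 0, "hand": -0.8}, {"x": 0, "y": 0, "z": -13.5, "yaw": 0, "hand": -0.8}, {"x": 0, "y": 0, "z": -15, "yaw": 0, "hand": -0.8}, {"x": 0, "y": 0, "z": -16.3, "yaw": 0, "hand": -0.8}, {"x": 0, "y": 0, "z": -16.3, "yaw": 0, "hand": -0.8}])

```text
clock: 18.25
position: [0.6175, 0.2241, 0.0865]
ee_rot: [-2.152, -2.288, 0.003]
force: [-0.6, 0.4, 0.1]
width: 0.235
gripper_force: 15.0
```

Call:
apply_moves(motion=[{"x": 0, "y": 0, "z": -0.2, "yaw": 0, "hand": 0}, {"x": 0, "y": 0, "z": -0.2, "yaw": 0, "hand": 0}, {"x": 0, "y": 0, "z": -0.2, "yaw": 0, "hand": 0.4}, {"x": 0, "y": 0, "z": 0, "yaw": 0, "hand": 1}, {"x": 0, "y": 0, "z": 3, "yaw": 0, "hand": 1}, {"x": 0, "y": 0, "z": 8, "yaw": 0, "hand": 1}, {"x": 0, "y": 0, "z": 13, "yaw": 0, "hand": 1}])

```text
clock: 19.12
position: [0.618, 0.2243, 0.2195]
ee_rot: [2.153, 2.288, -0.0]
force: [0.4, -1.3, -0.0]
width: 0.944
gripper_force: 0.0
```

Call:
apply_moves(motion=[{"x": -5, "y": -4, "z": 3, "yaw": 0, "hand": 1}, {"x": -17, "y": -15, "z": 4, "yaw": 0, "hand": 1}, {"x": -17, "y": -27, "z": 4, "yaw": 0, "hand": 1}, {"x": -17, "y": -27, "z": 4, "yaw": 5, "hand": 1}, {"x": -17, "y": -27, "z": 4, "yaw": 10, "hand": 1}, {"x": -17, "y": -27, "z": 4, "yaw": 19.2, "hand": 1}, {"x": -17, "y": -27, "z": 4, "yaw": 19.2, "hand": 1}, {"x": -17, "y": -27, "z": 4, "yaw": 19.2, "hand": 1}])

```text
clock: 20.12
position: [0.4487, -0.0446, 0.258]
ee_rot: [1.744, 2.613, 0.001]
force: [0.3, -0.0, 0.3]
width: 1.0
gripper_force: 0.0
```

```bash
cat >> ov.py <<'E'
def roller(c,yaw,z=0):
    return [(box(c,yaw,0,0,.032,.041,.045+z),(0,200,0)),(box(c,yaw,0,0,.012,.025,.095+z),(255,0,0)),(box(c,yaw,0,0,.012,.025,.045+z),(255,0,255))]
E
python3 - <<'E'
from chk import *
a=get_image("scene");b=get_image("top");r=cv2.imread("a.png");rb=cv2.imread("b.png")
print(shift("scene",r,a,373,215,48,48),shift("top",rb,b,350,150,36,32),shift("top",rb,b,205,160,54,26))
for c,im,bx in(("scene",a,(370,210,425,265)),("top",b,(345,145,395,185))):
    m=cv2.inRange(cv2.cvtColor(im,cv2.COLOR_BGR2HSV),(0,150,160),(6,255,255))
    v,u=np.where(m[bx[1]:bx[3],bx[0]:bx[2]]>0); print(c,len(u),u.mean()+bx[0],v.mean()+bx[1],at(c,u.mean()+bx[0],v.mean()+bx[1],.095)[:2],at(c,u.mean()+bx[0],v.mean()+bx[1],.07)[:2])
g=roller((.629,-.209),22.7)
cv2.imwrite("pics/o4.png",np.hstack([ovl("scene",a,g,368,208,55,60,7),ovl("top",b,g,345,145,48,60,7)]))
E
```

```text
(array([0, 0]), 0.998) (array([15,  3]), 0.339) (array([0, 0]), 0.678)
scene 133 400.0676691729323 225.18796992481202 [ 0.62344964 -0.20470121] [ 0.64628042 -0.20309394]
top 0 nan nan [nan nan] [nan nan]<stdin>:6: RuntimeWarning: Mean of empty slice.
  ret = ret.dtype.type(ret / rcount)
```

View pics/o4.png

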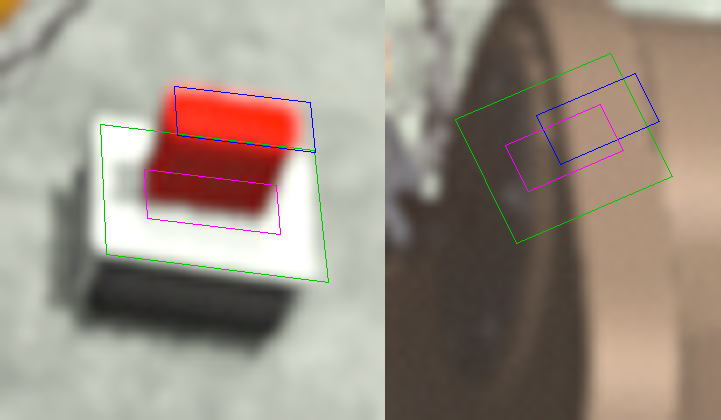

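```bash
python3 - <<'E'
from h import *
for z in(.04,.07,.1):
    print(z,[np.round(at("top",u/1.5,v/1.5,z)[:2],3) for u,v in((405,228),(530,228),(468,168),(468,290))],[np.round(at("scene",u/1.5,v/1.5,z)[:2],3) for u,v in((435,285),(578,290),(505,230),(500,338))])
E
```

```text
0.04 [array([0.678, 0.114]), array([ 0.676, -0.158]), array([ 0.816, -0.029]), array([ 0.54 , -0.017])] [array([0.631, 0.119]), array([ 0.766, -0.124]), array([0.85 , 0.068]), array([ 0.576, -0.045])]
0.07 [array([0.669, 0.115]), array([ 0.667, -0.15 ]), array([ 0.804, -0.024]), array([ 0.535, -0.012])] [array([0.605, 0.107]), array([ 0.736, -0.128]), array([0.817, 0.058]), array([ 0.552, -0.052])]
0.1 [array([0.659, 0.117]), array([ 0.658, -0.142]), array([ 0.791, -0.019]), array([ 0.529, -0.008])] [array([0.579, 0.096]), array([ 0.706, -0.133]), array([0.784, 0.048]), array([ 0.527, -0.058])]
```

Call:
apply_moves(motion=[{"x": 5, "y": -5, "z": 0, "yaw": 0, "hand": 1}, {"x": 18, "y": -16.1, "z": 0, "yaw": 0, "hand": 1}, {"x": 18, "y": -16.1, "z": 0, "yaw": 0, "hand": 1}, {"x": 18, "y": -16.1, "z": 0, "yaw": 0, "hand": 1}, {"x": 18, "y": -16.1, "z": 0, "yaw": 0, "hand": 1}, {"x": 18, "y": -16.1, "z": -5, "yaw": 0, "hand": 1}, {"x": 18, "y": -16.1, "z": -10, "yaw": 0, "hand": 1}, {"x": 18, "y": -16.1, "z": -14, "yaw": 0, "hand": 1}, {"x": 18, "y": -16.1, "z": -14, "yaw": 0, "hand": 1}])

```text
clock: 21.35
position: [0.6263, -0.2038, 0.1148]
ee_rot: [-1.736, -2.611, 0.002]
force: [0.1, 0.5, 1.2]
width: 1.001
gripper_force: 0.0
```

```bash
python3 - <<'E'
from chk import *
a=get_image("scene");r=cv2.imread("a.png")
print(observe()["position"],shift("scene",r,a,380,235,40,25))
g=roller((.629,-.205),22.7)
cv2.imwrite("pics/o5.png",ovl("scene",a,g,345,170,100,100,5))
E
```

```text
[ 0.62782505 -0.20500908  0.11731221] (array([0, 0]), 0.899)
```

View pics/o5.png

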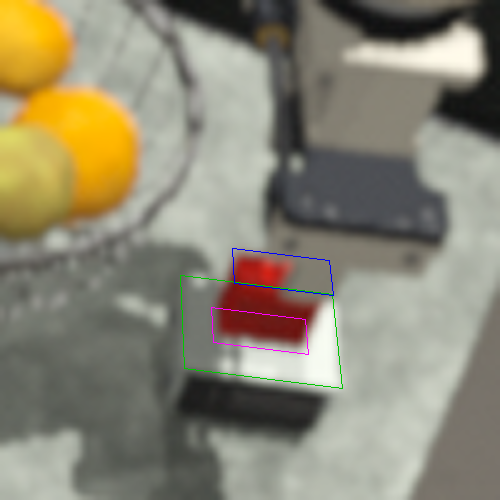

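```bash
python3 - <<'E'
from h import *
for p in((.678,-.184,.117),(.577,-.226,.117),(.628,-.205,.117)): print((proj("scene",p)-[344.5,169.5])*5)
print(camera_model("scene")["T"])
E
```

```text
[284.98501905 167.90541567]
[298.48632776 329.82753485]
[291.84660229 245.79230035]
[[ 0.51231763  0.62953842 -0.58413356 -0.24223181]
 [-0.85857951  0.39073175 -0.33191856 -0.26564451]
 [ 0.01928405  0.67157283  0.74068756  1.04293237]
 [ 0.          0.          0.          1.        ]]
```

```bash
python3 - <<'E'
from chk import *
a=get_image("scene");r=cv2.imread("a.png")
f=lambda i:cv2.resize(i[150:260,350:440],None,fx=4.4,fy=4.4,interpolation=cv2.INTER_CUBIC)
p=f(a)
for q in((.678,-.184,.117),(.577,-.226,.117)):
    u=(proj("scene",q)-[349.5,149.5])*4.4;cv2.circle(p,tuple(int(t) for t in u),3,(0,255,0),1)
cv2.imwrite("pics/o6.png",np.hstack([p,f(cv2.absdiff(a,r))]))
E
```

```text
(no output)
```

View pics/o6.png

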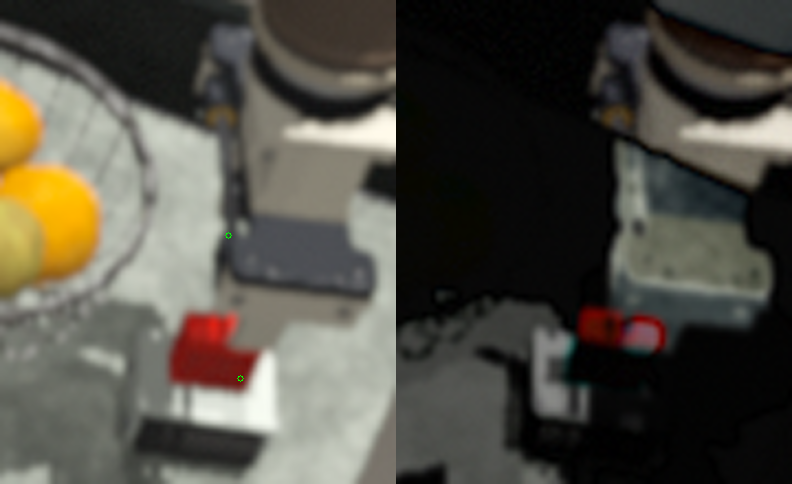

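```bash
python3 - <<'E'
from ov import *
c=(.628,-.205)
for n,b in(("body",box(c,22.7,0,0,.095,.0375,.183)),("near tip",box(c,22.7,-.055,0,.0095,.0095,.117)),("far tip",box(c,22.7,.055,0,.0095,.0095,.117)),("near root",box(c,22.7,-.055,0,.0095,.0095,.183))):
    print(n,[np.round((proj("scene",p)-[349.5,149.5])*4.4).astype(int).tolist() for p in b])
s=observe();print(s["ee_rot"],s["joints"])
E
```

```text
body [[350, 369], [317, 118], [188, 103], [206, 352]]
near tip [[260, 393], [257, 367], [223, 363], [225, 389]]
far tip [[246, 248], [244, 225], [212, 221], [214, 245]]
near root [[291, 319], [288, 292], [253, 288], [255, 315]]
[1.73981581e+00 2.61509254e+00 2.34394047e-04] [-0.16771866  0.63394812  0.64839412  1.61377697 -0.42791999  1.0392815
  1.0039747 ]
```

Call:
apply_moves(motion=[{"x": 0.1, "y": 0, "z": -2.5, "yaw": 0, "hand": 1}, {"x": 0.1, "y": 0, "z": -5, "yaw": 0, "hand": 1}, {"x": 0.1, "y": 0, "z": -5, "yaw": 0, "hand": -0.2}, {"x": 0.1, "y": 0, "z": -5, "yaw": 0, "hand": -0.2}, {"x": 0.1, "y": 0, "z": -5, "yaw": 0, "hand": -0.2}, {"x": 0.1, "y": 0, "z": -5, "yaw": 0, "hand": -0.2}, {"x": 0.1, "y": 0, "z": -5, "yaw": 0, "hand": -0.2}, {"x": 0.1, "y": 0, "z": -5, "yaw": 0, "hand": -0.2}, {"x": 0.1, "y": 0, "z": -5, "yaw": 0, "hand": -0.2}])

```text
clock: 22.58
position: [0.6292, -0.2066, 0.0678]
ee_rot: [-1.741, -2.615, 0.0]
force: [0.5, 0.4, 0.4]
width: 0.404
gripper_force: 0.0
```

```bash
python3 - <<'E'
from chk import *
a=get_image("scene")
print(observe()["position"])
f=lambda i:cv2.resize(i[180:260,360:440],None,fx=6,fy=6,interpolation=cv2.INTER_CUBIC)
cv2.imwrite("pics/o7.png",f(a))
E
```

```text
[ 0.62920157 -0.20663386  0.06779184]
```

View pics/o7.png

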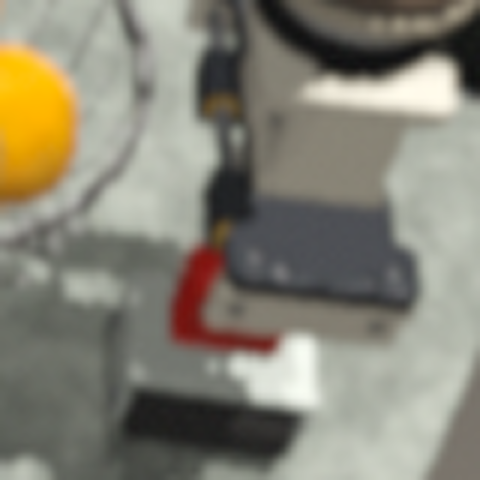

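The near fingers are now hidden under the gripper body, which sits over the red grip at crop (240,320) with no contact. I'll lower slowly.

Call:
apply_moves(motion=[{"x": 0, "y": 0, "z": -0.7, "yaw": 0, "hand": -0.2}, {"x": 0, "y": 0, "z": -1.2, "yaw": 0, "hand": -0.2}, {"x": 0, "y": 0, "z": -1.5, "yaw": 0, "hand": -0.2}, {"x": 0, "y": 0, "z": -1.8, "yaw": 0, "hand": -0.2}, {"x": 0, "y": 0, "z": -1.8, "yaw": 0, "hand": -0.2}])

```text
clock: 23.25
position: [0.6291, -0.2066, 0.0496]
ee_rot: [-1.741, -2.615, 0.0]
force: [-0.6, -0.2, 0.1]
width: 0.4
gripper_force: 0.0
```

Call:
apply_moves(motion=[{"x": 0, "y": 0, "z": 0, "yaw": 0, "hand": -0.4}, {"x": 0, "y": 0, "z": 0, "yaw": 0, "hand": -0.6}, {"x": 0, "y": 0, "z": 0, "yaw": 0, "hand": -0.8}, {"x": 0, "y": 0, "z": 0, "yaw": 0, "hand": -0.8}, {"x": 0, "y": 0, "z": 0, "yaw": 0, "hand": -0.8}], newtons=10)

```text
clock: 23.88
position: [0.6294, -0.2066, 0.05]
ee_rot: [1.741, 2.615, 0.0]
force: [0.2, -0.8, 1.7]
width: 0.262
gripper_force: 9.8
```

Call:
apply_moves(motion=[{"x": 0, "y": 0, "z": -0.1, "yaw": 0, "hand": -0.8}, {"x": 0, "y": 0, "z": -0.2, "yaw": 0, "hand": -0.8}, {"x": 0, "y": 0, "z": -0.3, "yaw": 0, "hand": -0.8}, {"x": 0, "y": 0, "z": -0.3, "yaw": 0, "hand": -0.8}], newtons=5)

```text
clock: 24.38
position: [0.6297, -0.207, 0.0475]
ee_rot: [1.741, 2.614, 0.001]
force: [-0.7, 0.6, 5.8]
width: 0.266
gripper_force: 5.0
```

Call:
apply_moves(motion=[{"x": 0, "y": 0, "z": 0, "yaw": 0, "hand": -0.8}, {"x": 0, "y": 0, "z": 0, "yaw": 0, "hand": -0.8}, {"x": 0, "y": 0, "z": 2, "yaw": 0, "hand": -0.8}, {"x": 0, "y": 0, "z": 6, "yaw": 0, "hand": -0.8}, {"x": 0, "y": 0, "z": 11, "yaw": 0, "hand": -0.8}, {"x": -3, "y": -2, "z": 15, "yaw": 0, "hand": -0.8}, {"x": -8, "y": 0, "z": 16, "yaw": 5, "hand": -0.8}, {"x": -12, "y": 5, "z": 16, "yaw": 12, "hand": -0.8}, {"x": -16, "y": 9, "z": 16, "yaw": 19, "hand": -0.8}, {"x": -18, "y": 12, "z": 16, "yaw": 26, "hand": -0.8}], newtons=50)

```text
clock: 25.62
position: [0.4461, -0.0852, 0.207]
ee_rot: [-1.101, -2.94, -0.001]
force: [0.8, 0.5, -4.7]
width: 0.257
gripper_force: 49.9
```

Call:
apply_moves(motion=[{"x": 0, "y": 0, "z": 0, "yaw": 7, "hand": -0.8}, {"x": 0, "y": 0, "z": 0, "yaw": 14, "hand": -0.8}, {"x": 0, "y": 0, "z": 0, "yaw": 21, "hand": -0.8}, {"x": 0, "y": 0, "z": 0, "yaw": 28, "hand": -0.8}, {"x": 0, "y": 0, "z": 0, "yaw": 32.8, "hand": -0.8}, {"x": 0, "y": 0, "z": 0, "yaw": 32.8, "hand": -0.8}, {"x": 0, "y": 0, "z": 0, "yaw": 32.8, "hand": -0.8}])

```text
clock: 26.5
position: [0.4489, -0.0868, 0.207]
ee_rot: [-0.237, -3.133, -0.0]
force: [-0.4, -0.3, -5.5]
width: 0.259
gripper_force: 49.9
```

```bash
python3 - <<'E'
from m import *
from ov import *
a=get_image("scene");b=get_image("top")
for cam,im in(("scene",a),("top",b)):
    bx=dict(scene=(195,195,310,280),top=(215,195,320,252))[cam]
    m=cm(im,(8,90,110),(19,255,255),bx)
    k,l,st,_=cv2.connectedComponentsWithStats(m,connectivity=8);i=1+st[1:,4].argmax();v,u=np.where(l==i)
    print(cam,len(u),rect(cam,np.c_[u,v],.018))
print(observe()["position"],observe()["ee_rot"])
g=[(box((.443,.131),-8.5,0,0,.051,.134,.018),(255,0,255)),(box((.443,.131),-8.5,0,0,.04,.124,.0235),(0,200,0))]
p=ovl("scene",a,g,195,195,130,100,6)[:300];q=ovl("top",b,g,200,190,130,60,6)[:300]
cv2.imwrite("pics/o8.png",np.vstack([p,q]))
E
```

```text
scene 349 (array([429.5,  59.5]), array([123.7, 106.9]), 81.1)
top 255 (array([442.8, 131.2]), array([267.6,  97.4]), 81.3)
[ 0.44907658 -0.08669468  0.20695534] [-2.35344671e-01 -3.13271398e+00 -1.11402901e-04]
```

View pics/o8.png

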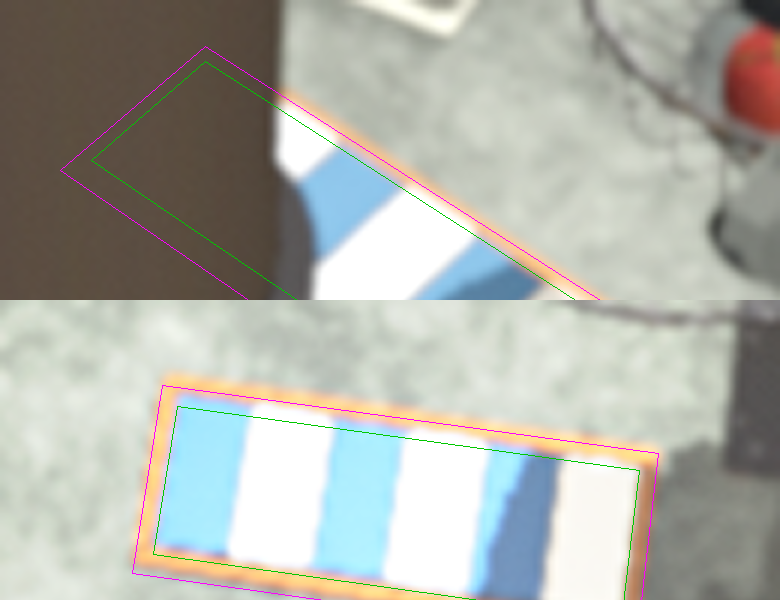

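Call:
apply_moves(motion=[{"x": -1, "y": 5, "z": -1, "yaw": 0, "hand": -0.8}, {"x": -1.6, "y": 10, "z": -3, "yaw": 0, "hand": -0.8}, {"x": -1.6, "y": 13.7, "z": -6, "yaw": 0, "hand": -0.8}, {"x": -1.6, "y": 13.7, "z": -9, "yaw": 0, "hand": -0.8}, {"x": -1.6, "y": 13.7, "z": -11, "yaw": 0, "hand": -0.8}, {"x": -1.6, "y": 13.7, "z": -12, "yaw": 0, "hand": -0.8}, {"x": -1.6, "y": 13.7, "z": -12.6, "yaw": 0, "hand": -0.8}, {"x": -1.6, "y": 13.7, "z": -12.9, "yaw": 0, "hand": -0.8}, {"x": -1.6, "y": 13.7, "z": -13.1, "yaw": 0, "hand": -0.8}, {"x": -1.6, "y": 13.7, "z": -13.1, "yaw": 0, "hand": -0.8}])

```text
clock: 27.85
position: [0.4334, 0.0504, 0.0761]
ee_rot: [0.233, 3.132, 0.0]
force: [0.1, 0.3, -5.0]
width: 0.256
gripper_force: 49.9
```

Call:
apply_moves(motion=[{"x": 0, "y": 0, "z": -0.15, "yaw": 0, "hand": -0.8}, {"x": 0, "y": 0, "z": -0.3, "yaw": 0, "hand": -0.8}, {"x": 0, "y": 0, "z": -0.4, "yaw": 0, "hand": -0.8}, {"x": 0, "y": 0, "z": -0.5, "yaw": 0, "hand": -0.8}, {"x": 0, "y": 0, "z": -0.6, "yaw": 0, "hand": -0.8}, {"x": 0, "y": 0, "z": -0.6, "yaw": 0, "hand": -0.8}])

```text
clock: 28.6
position: [0.4333, 0.0504, 0.0699]
ee_rot: [0.233, 3.133, 0.0]
force: [-1.2, 0.5, -0.9]
width: 0.258
gripper_force: 49.9
```

Call:
apply_moves(motion=[{"x": 0, "y": 0, "z": -0.1, "yaw": 0, "hand": -0.8}, {"x": 0, "y": 0, "z": -0.2, "yaw": 0, "hand": -0.8}, {"x": 0, "y": 0, "z": -0.2, "yaw": 0, "hand": -0.8}, {"x": 0, "y": 0, "z": -0.2, "yaw": 0, "hand": -0.8}])

```text
clock: 29.1
position: [0.4333, 0.0504, 0.0678]
ee_rot: [0.233, 3.133, -0.0]
force: [-0.2, 0.3, -2.4]
width: 0.259
gripper_force: 49.9
```

Call:
apply_moves(motion=[{"x": 0, "y": 0, "z": -0.1, "yaw": 0, "hand": -0.8}, {"x": 0, "y": 0, "z": -0.2, "yaw": 0, "hand": -0.8}, {"x": 0, "y": 0, "z": -0.2, "yaw": 0, "hand": -0.8}])

```text
clock: 29.48
position: [0.4338, 0.0506, 0.0672]
ee_rot: [0.233, 3.132, 0.002]
force: [-6.2, -0.7, 26.6]
width: 0.257
gripper_force: 50.0
```

Call:
apply_moves(motion=[{"x": 0.03, "y": 0.2, "z": 0.02, "yaw": 0, "hand": -0.8}, {"x": 0.06, "y": 0.4, "z": 0.02, "yaw": 0, "hand": -0.8}, {"x": 0.09, "y": 0.6, "z": 0.02, "yaw": 0, "hand": -0.8}, {"x": 0.12, "y": 0.8, "z": 0.02, "yaw": 0, "hand": -0.8}, {"x": 0.15, "y": 1, "z": 0.02, "yaw": 0, "hand": -0.8}, {"x": 0.18, "y": 1.2, "z": 0.02, "yaw": 0, "hand": -0.8}, {"x": 0.21, "y": 1.4, "z": 0.02, "yaw": 0, "hand": -0.8}])

```text
clock: 30.35
position: [0.4359, 0.0642, 0.0672]
ee_rot: [0.234, 3.132, 0.001]
force: [-5.7, -2.5, 22.1]
width: 0.256
gripper_force: 50.0
```

Call:
apply_moves(motion=[{"x": 0.03, "y": 0.2, "z": 0, "yaw": 0, "hand": -0.8}, {"x": 0.06, "y": 0.4, "z": 0, "yaw": 0, "hand": -0.8}, {"x": 0.09, "y": 0.6, "z": 0, "yaw": 0, "hand": -0.8}, {"x": 0.12, "y": 0.8, "z": 0, "yaw": 0, "hand": -0.8}, {"x": 0.15, "y": 1, "z": 0, "yaw": 0, "hand": -0.8}, {"x": 0.18, "y": 1.2, "z": 0, "yaw": 0, "hand": -0.8}, {"x": 0.21, "y": 1.4, "z": 0, "yaw": 0, "hand": -0.8}])

```text
clock: 31.22
position: [0.4381, 0.0786, 0.0672]
ee_rot: [0.233, 3.132, 0.002]
force: [-3.7, -2.1, 21.4]
width: 0.26
gripper_force: 50.0
```

Call:
apply_moves(motion=[{"x": 0.04, "y": 0.25, "z": -0.01, "yaw": 0, "hand": -0.8}, {"x": 0.08, "y": 0.5, "z": -0.02, "yaw": 0, "hand": -0.8}, {"x": 0.11, "y": 0.75, "z": -0.02, "yaw": 0, "hand": -0.8}, {"x": 0.15, "y": 1, "z": -0.02, "yaw": 0, "hand": -0.8}, {"x": 0.19, "y": 1.25, "z": -0.02, "yaw": 0, "hand": -0.8}, {"x": 0.22, "y": 1.5, "z": -0.02, "yaw": 0, "hand": -0.8}, {"x": 0.26, "y": 1.75, "z": -0.02, "yaw": 0, "hand": -0.8}, {"x": 0.3, "y": 2, "z": -0.02, "yaw": 0, "hand": -0.8}, {"x": 0.34, "y": 2.25, "z": -0.02, "yaw": 0, "hand": -0.8}, {"x": 0.37, "y": 2.5, "z": -0.02, "yaw": 0, "hand": -0.8}])

```text
clock: 32.48
position: [0.442, 0.1033, 0.0672]
ee_rot: [0.234, 3.131, 0.002]
force: [-4.7, -2.8, 22.9]
width: 0.259
gripper_force: 50.0
```

Call:
apply_moves(motion=[{"x": 0.04, "y": 0.25, "z": 0, "yaw": 0, "hand": -0.8}, {"x": 0.08, "y": 0.5, "z": 0, "yaw": 0, "hand": -0.8}, {"x": 0.11, "y": 0.75, "z": 0, "yaw": 0, "hand": -0.8}, {"x": 0.15, "y": 1, "z": 0, "yaw": 0, "hand": -0.8}, {"x": 0.19, "y": 1.25, "z": 0, "yaw": 0, "hand": -0.8}, {"x": 0.22, "y": 1.5, "z": 0, "yaw": 0, "hand": -0.8}, {"x": 0.26, "y": 1.75, "z": 0, "yaw": 0, "hand": -0.8}, {"x": 0.3, "y": 2, "z": 0, "yaw": 0, "hand": -0.8}, {"x": 0.34, "y": 2.25, "z": 0, "yaw": 0, "hand": -0.8}, {"x": 0.37, "y": 2.5, "z": 0, "yaw": 0, "hand": -0.8}])

```text
clock: 33.72
position: [0.4459, 0.1288, 0.0673]
ee_rot: [0.233, 3.131, 0.003]
force: [-3.4, -1.6, 21.0]
width: 0.258
gripper_force: 50.0
```

Call:
apply_moves(motion=[{"x": 0.04, "y": 0.25, "z": -0.01, "yaw": 0, "hand": -0.8}, {"x": 0.08, "y": 0.5, "z": -0.02, "yaw": 0, "hand": -0.8}, {"x": 0.11, "y": 0.75, "z": -0.02, "yaw": 0, "hand": -0.8}, {"x": 0.15, "y": 1, "z": -0.02, "yaw": 0, "hand": -0.8}, {"x": 0.19, "y": 1.25, "z": -0.02, "yaw": 0, "hand": -0.8}, {"x": 0.22, "y": 1.5, "z": -0.02, "yaw": 0, "hand": -0.8}, {"x": 0.26, "y": 1.75, "z": -0.02, "yaw": 0, "hand": -0.8}, {"x": 0.3, "y": 2, "z": -0.02, "yaw": 0, "hand": -0.8}, {"x": 0.34, "y": 2.25, "z": -0.02, "yaw": 0, "hand": -0.8}, {"x": 0.37, "y": 2.5, "z": -0.02, "yaw": 0, "hand": -0.8}])

```text
clock: 34.98
position: [0.4498, 0.1538, 0.0672]
ee_rot: [0.233, 3.131, 0.003]
force: [-4.1, -1.8, 21.2]
width: 0.256
gripper_force: 50.0
```

Call:
apply_moves(motion=[{"x": 0.04, "y": 0.25, "z": 0, "yaw": 0, "hand": -0.8}, {"x": 0.08, "y": 0.5, "z": 0, "yaw": 0, "hand": -0.8}, {"x": 0.11, "y": 0.75, "z": 0, "yaw": 0, "hand": -0.8}, {"x": 0.15, "y": 1, "z": 0, "yaw": 0, "hand": -0.8}, {"x": 0.19, "y": 1.25, "z": 0, "yaw": 0, "hand": -0.8}, {"x": 0.22, "y": 1.5, "z": 0, "yaw": 0, "hand": -0.8}, {"x": 0.26, "y": 1.75, "z": 0, "yaw": 0, "hand": -0.8}, {"x": 0.3, "y": 2, "z": 0, "yaw": 0, "hand": -0.8}, {"x": 0.34, "y": 2.25, "z": 0, "yaw": 0, "hand": -0.8}, {"x": 0.37, "y": 2.5, "z": 0, "yaw": 0, "hand": -0.8}])

```text
clock: 36.22
position: [0.4537, 0.179, 0.0673]
ee_rot: [0.234, 3.13, 0.003]
force: [-1.8, -2.2, 20.7]
width: 0.257
gripper_force: 50.0
```

Call:
apply_moves(motion=[{"x": 0.04, "y": 0.25, "z": 0, "yaw": 0, "hand": -0.8}, {"x": 0.08, "y": 0.5, "z": 0, "yaw": 0, "hand": -0.8}, {"x": 0.11, "y": 0.75, "z": 0, "yaw": 0, "hand": -0.8}, {"x": 0.15, "y": 1, "z": 0, "yaw": 0, "hand": -0.8}, {"x": 0.19, "y": 1.25, "z": 0, "yaw": 0, "hand": -0.8}, {"x": 0.22, "y": 1.5, "z": 0, "yaw": 0, "hand": -0.8}, {"x": 0.26, "y": 1.75, "z": 0, "yaw": 0, "hand": -0.8}, {"x": 0.3, "y": 2, "z": 0, "yaw": 0, "hand": -0.8}, {"x": 0.34, "y": 2.25, "z": 0, "yaw": 0, "hand": -0.8}, {"x": 0.37, "y": 2.5, "z": 0, "yaw": 0, "hand": -0.8}])

```text
clock: 37.48
position: [0.4576, 0.204, 0.0673]
ee_rot: [0.233, 3.13, 0.003]
force: [-1.1, -1.8, 18.5]
width: 0.258
gripper_force: 50.0
```

Call:
apply_moves(motion=[{"x": 0.04, "y": 0.25, "z": 0, "yaw": 0, "hand": -0.8}, {"x": 0.08, "y": 0.5, "z": 0, "yaw": 0, "hand": -0.8}, {"x": 0.11, "y": 0.75, "z": 0, "yaw": 0, "hand": -0.8}, {"x": 0.15, "y": 1, "z": 0, "yaw": 0, "hand": -0.8}, {"x": 0.19, "y": 1.25, "z": 0, "yaw": 0, "hand": -0.8}, {"x": 0.22, "y": 1.5, "z": 0, "yaw": 0, "hand": -0.8}, {"x": 0.25, "y": 1.7, "z": 0, "yaw": 0, "hand": -0.8}, {"x": 0.25, "y": 1.7, "z": 0, "yaw": 0, "hand": -0.8}])

```text
clock: 38.48
position: [0.4603, 0.2213, 0.0673]
ee_rot: [0.233, 3.13, 0.004]
force: [-1.6, -1.6, 16.9]
width: 0.256
gripper_force: 50.0
```

Call:
apply_moves(motion=[{"x": 0, "y": 0, "z": -0.05, "yaw": 0, "hand": -0.8}, {"x": -0.06, "y": -0.4, "z": -0.07, "yaw": 0, "hand": -0.8}, {"x": -0.12, "y": -0.8, "z": -0.07, "yaw": 0, "hand": -0.8}, {"x": -0.18, "y": -1.2, "z": -0.07, "yaw": 0, "hand": -0.8}, {"x": -0.24, "y": -1.6, "z": -0.07, "yaw": 0, "hand": -0.8}, {"x": -0.3, "y": -2, "z": -0.07, "yaw": 0, "hand": -0.8}, {"x": -0.36, "y": -2.4, "z": -0.07, "yaw": 0, "hand": -0.8}, {"x": -0.42, "y": -2.8, "z": -0.07, "yaw": 0, "hand": -0.8}, {"x": -0.48, "y": -3.2, "z": -0.07, "yaw": 0, "hand": -0.8}, {"x": -0.54, "y": -3.6, "z": -0.07, "yaw": 0, "hand": -0.8}])

```text
clock: 39.72
position: [0.4551, 0.1866, 0.0672]
ee_rot: [0.232, 3.129, 0.007]
force: [-3.0, 2.8, 25.3]
width: 0.258
gripper_force: 50.0
```

Call:
apply_moves(motion=[{"x": -0.06, "y": -0.4, "z": 0, "yaw": 0, "hand": -0.8}, {"x": -0.12, "y": -0.8, "z": 0, "yaw": 0, "hand": -0.8}, {"x": -0.18, "y": -1.2, "z": 0, "yaw": 0, "hand": -0.8}, {"x": -0.24, "y": -1.6, "z": 0, "yaw": 0, "hand": -0.8}, {"x": -0.3, "y": -2, "z": 0, "yaw": 0, "hand": -0.8}, {"x": -0.36, "y": -2.4, "z": 0, "yaw": 0, "hand": -0.8}, {"x": -0.42, "y": -2.8, "z": 0, "yaw": 0, "hand": -0.8}, {"x": -0.48, "y": -3.2, "z": 0, "yaw": 0, "hand": -0.8}, {"x": -0.54, "y": -3.6, "z": 0, "yaw": 0, "hand": -0.8}, {"x": -0.6, "y": -4, "z": 0, "yaw": 0, "hand": -0.8}])

```text
clock: 40.98
position: [0.4489, 0.1465, 0.0672]
ee_rot: [0.232, 3.13, 0.007]
force: [-4.7, 3.8, 28.9]
width: 0.259
gripper_force: 50.0
```

Call:
apply_moves(motion=[{"x": -0.06, "y": -0.4, "z": 0, "yaw": 0, "hand": -0.8}, {"x": -0.12, "y": -0.8, "z": 0, "yaw": 0, "hand": -0.8}, {"x": -0.18, "y": -1.2, "z": 0, "yaw": 0, "hand": -0.8}, {"x": -0.24, "y": -1.6, "z": 0, "yaw": 0, "hand": -0.8}, {"x": -0.3, "y": -2, "z": 0, "yaw": 0, "hand": -0.8}, {"x": -0.36, "y": -2.4, "z": 0, "yaw": 0, "hand": -0.8}, {"x": -0.42, "y": -2.8, "z": 0, "yaw": 0, "hand": -0.8}, {"x": -0.48, "y": -3.2, "z": 0, "yaw": 0, "hand": -0.8}, {"x": -0.54, "y": -3.6, "z": 0, "yaw": 0, "hand": -0.8}, {"x": -0.6, "y": -4, "z": 0, "yaw": 0, "hand": -0.8}])

```text
clock: 42.22
position: [0.4426, 0.1063, 0.0671]
ee_rot: [0.232, 3.13, 0.006]
force: [-6.5, 2.7, 32.7]
width: 0.258
gripper_force: 50.0
```

Call:
apply_moves(motion=[{"x": -0.06, "y": -0.4, "z": 0, "yaw": 0, "hand": -0.8}, {"x": -0.12, "y": -0.8, "z": 0, "yaw": 0, "hand": -0.8}, {"x": -0.18, "y": -1.2, "z": 0, "yaw": 0, "hand": -0.8}, {"x": -0.24, "y": -1.6, "z": 0, "yaw": 0, "hand": -0.8}, {"x": -0.3, "y": -2, "z": 0, "yaw": 0, "hand": -0.8}, {"x": -0.36, "y": -2.4, "z": 0, "yaw": 0, "hand": -0.8}, {"x": -0.42, "y": -2.8, "z": 0, "yaw": 0, "hand": -0.8}, {"x": -0.48, "y": -3.2, "z": 0, "yaw": 0, "hand": -0.8}, {"x": -0.54, "y": -3.6, "z": 0, "yaw": 0, "hand": -0.8}, {"x": -0.6, "y": -4, "z": 0, "yaw": 0, "hand": -0.8}])

```text
clock: 43.48
position: [0.4364, 0.066, 0.0671]
ee_rot: [0.232, 3.131, 0.006]
force: [-7.1, 3.7, 35.8]
width: 0.26
gripper_force: 50.0
```

Call:
apply_moves(motion=[{"x": -0.06, "y": -0.4, "z": 0, "yaw": 0, "hand": -0.8}, {"x": -0.12, "y": -0.8, "z": 0, "yaw": 0, "hand": -0.8}, {"x": -0.18, "y": -1.2, "z": 0, "yaw": 0, "hand": -0.8}, {"x": -0.24, "y": -1.6, "z": 0, "yaw": 0, "hand": -0.8}, {"x": -0.3, "y": -2, "z": 0, "yaw": 0, "hand": -0.8}, {"x": -0.36, "y": -2.4, "z": 0, "yaw": 0, "hand": -0.8}, {"x": -0.4, "y": -2.7, "z": 0, "yaw": 0, "hand": -0.8}, {"x": -0.4, "y": -2.7, "z": 0, "yaw": 0, "hand": -0.8}])

```text
clock: 44.48
position: [0.4322, 0.0384, 0.067]
ee_rot: [0.233, 3.131, 0.005]
force: [-8.3, 1.7, 38.0]
width: 0.259
gripper_force: 50.0
```

Call:
apply_moves(motion=[{"x": 0, "y": 0, "z": 1, "yaw": 0, "hand": -0.8}, {"x": 0, "y": 0, "z": 4, "yaw": 0, "hand": -0.8}, {"x": 0, "y": -2, "z": 6, "yaw": 0, "hand": -0.8}, {"x": -0.5, "y": -6, "z": 6, "yaw": 0, "hand": -0.8}, {"x": -1, "y": -10, "z": 6, "yaw": 1, "hand": -0.8}, {"x": -1.5, "y": -14, "z": 6, "yaw": 2, "hand": -0.8}, {"x": -1.9, "y": -18, "z": 6, "yaw": 3, "hand": -0.8}, {"x": -1.9, "y": -20.1, "z": 6, "yaw": 3.5, "hand": -0.8}, {"x": -1.9, "y": -20.1, "z": 6, "yaw": 3.5, "hand": -0.8}])

```text
clock: 45.6
position: [0.4114, -0.1653, 0.1248]
ee_rot: [-0.142, -3.138, 0.001]
force: [0.3, 0.1, -4.7]
width: 0.258
gripper_force: 50.0
```

```bash
python3 - <<'E'
from m import *
a=get_image("scene");b=get_image("top");print(observe()["position"],observe()["force"])
cv2.imwrite("c.png",a);cv2.imwrite("d.png",b)
for n,c in(("roller","scene"),("roller","top"),("rack","scene"),("rack","top"),("mat","scene")):
    r=recognise(n,c);print(n,c,[(q["rect"],round(q["p"],2)) for q in r[:2]])
f=lambda i,x,y:cv2.resize(i[y:y+150,x:x+200],(400,300))
# panel height check left for later
E
```

```text
[ 0.41156192 -0.16319664  0.1246267 ] [ 0.37750813  0.77605256 -5.98383273]
roller scene [([330.4, 254.8, 377.1, 299.9], 0.86), ([260.9, 169.6, 278.1, 200.9], 0.3)]
roller top [([349.7, 217.3, 376.8, 246.4], 0.7), ([141.8, 172.0, 164.1, 188.3], 0.65)]
rack scene [([260.5, 169.7, 274.4, 200.0], 0.8)]
rack top [([206.0, 161.6, 258.6, 184.5], 0.74)]
mat scene [([315.9, 268.0, 378.4, 324.1], 0.95)]
```

Call:
apply_moves(motion=[{"x": 0.1, "y": 0, "z": -3, "yaw": 0, "hand": -0.8}, {"x": 0.1, "y": 0, "z": -5, "yaw": 0, "hand": -0.8}, {"x": 0.1, "y": 0, "z": -6, "yaw": 0, "hand": -0.8}, {"x": 0.1, "y": 0, "z": -6.6, "yaw": 0, "hand": -0.8}, {"x": 0.1, "y": 0, "z": -7, "yaw": 0, "hand": -0.8}, {"x": 0.1, "y": 0, "z": -7.3, "yaw": 0, "hand": -0.8}, {"x": 0.1, "y": 0, "z": -7.3, "yaw": 0, "hand": -0.8}])

```text
clock: 46.82
position: [0.4131, -0.1636, 0.052]
ee_rot: [0.137, 3.138, 0.0]
force: [0.3, 0.0, -4.1]
width: 0.255
gripper_force: 50.0
```

Call:
apply_moves(motion=[{"x": 0, "y": 0, "z": -0.05, "yaw": 0, "hand": -0.8}, {"x": 0, "y": 0, "z": -0.1, "yaw": 0, "hand": -0.8}, {"x": 0, "y": 0, "z": -0.12, "yaw": 0, "hand": -0.8}, {"x": 0, "y": 0, "z": -0.12, "yaw": 0, "hand": -0.8}])

```text
clock: 47.32
position: [0.4135, -0.1637, 0.0514]
ee_rot: [0.137, 3.138, 0.0]
force: [-2.6, -0.3, 6.7]
width: 0.255
gripper_force: 50.0
```

Call:
apply_moves(motion=[{"x": 0, "y": 0, "z": 0.05, "yaw": 0, "hand": -0.8}, {"x": 0, "y": 0, "z": 0.1, "yaw": 0, "hand": -0.4}, {"x": 0, "y": 0, "z": 0.1, "yaw": 0, "hand": -0.2}, {"x": 0, "y": 0, "z": 0.1, "yaw": 0, "hand": 0}, {"x": 0, "y": 0, "z": 0.1, "yaw": 0, "hand": 0}, {"x": 0, "y": 0, "z": 1, "yaw": 0, "hand": 0}, {"x": 0, "y": 0, "z": 4, "yaw": 0, "hand": 0}, {"x": 0, "y": 0, "z": 8, "yaw": 0, "hand": 0}, {"x": 0, "y": 0, "z": 13, "yaw": 0, "hand": 0}])

```text
clock: 48.45
position: [0.4123, -0.1637, 0.1821]
ee_rot: [-0.138, -3.137, 0.0]
force: [1.0, 0.3, 0.0]
width: 0.501
gripper_force: 0.0
```

Call:
apply_moves(motion=[{"x": 0, "y": 0, "z": 5, "yaw": 0, "hand": 0}, {"x": 0, "y": 5, "z": 9, "yaw": -5, "hand": 0}, {"x": 2, "y": 10, "z": 10, "yaw": -15, "hand": 0}, {"x": 3, "y": 15, "z": 10, "yaw": -25, "hand": 0}, {"x": 4, "y": 20, "z": 10, "yaw": -35, "hand": 0}, {"x": 4, "y": 25, "z": 10, "yaw": -45, "hand": 0}, {"x": 4, "y": 30, "z": 10, "yaw": -45, "hand": 0}, {"x": 4, "y": 35, "z": 10, "yaw": -45, "hand": 0}, {"x": 4, "y": 40, "z": 10, "yaw": -45, "hand": 0}, {"x": 4, "y": 45, "z": 10, "yaw": -45, "hand": 0}])

```text
clock: 49.7
position: [0.4529, 0.2876, 0.2814]
ee_rot: [1.328, 2.846, 0.0]
force: [1.5, 0.1, 0.5]
width: 0.499
gripper_force: 0.0
```

Call:
apply_moves(motion=[{"x": -5, "y": 5, "z": 0, "yaw": 0, "hand": 0}, {"x": -10, "y": 10, "z": 0, "yaw": 0, "hand": 0}, {"x": -15, "y": 15, "z": 0, "yaw": 0, "hand": 0}, {"x": -20, "y": 20, "z": 0, "yaw": 0, "hand": 0}, {"x": -25, "y": 25, "z": 0, "yaw": 0, "hand": 0}, {"x": -25, "y": 28, "z": 0, "yaw": 0, "hand": 0}, {"x": -25, "y": 28, "z": 0, "yaw": 0, "hand": 0}])

```text
clock: 50.58
position: [0.1986, 0.5696, 0.2803]
ee_rot: [-1.318, -2.85, 0.001]
force: [0.1, -0.8, -0.9]
width: 0.504
gripper_force: 0.0
```

```bash
python3 - <<'E'
from m import *
from ov import *
a=get_image("scene");b=get_image("top");print(observe()["position"],observe()["clock"])
mt=[(box((.4133,-.1633),5,0,0,.065,.065,.004),(0,0,255)),(box((.445,.131),-8.5,0,0,.051,.134,.018),(255,0,255))]+roller((.4133,-.1633),85,.004)+rack((.617,.242),3.5)[:5]
cv2.imwrite("pics/fin.png",np.vstack([ovl("scene",a,mt,200,145,199,100,4)[:,:796],ovl("top",b,mt,200,155,199,50,4)[:,:796]]) if 0 else np.vstack([ovl("scene",a,[],200,145,199,100,1)]))
p=ovl("scene",a,mt[:1]+mt[2:5],195,145,195,185,3)[:,:];q=ovl("top",b,mt,200,150,195,115,3)
o=np.zeros((600,800,3),np.uint8);p=cv2.resize(p,None,fx=.68,fy=.68);q=cv2.resize(q,None,fx=.68,fy=.68)
o[:p.shape[0],:p.shape[1]]=p;o[:q.shape[0],400:400+q.shape[1]]=q[:,:400]
z=cv2.resize(a[255:325,310:385],(260,200),interpolation=cv2.INTER_CUBIC);o[390:590,:260]=z
z=cv2.resize(b[155:190,200:262],(400,226),interpolation=cv2.INTER_CUBIC);o[370:596,300:700]=z
cv2.imwrite("pics/fin.png",o)
E
```

```text
[0.20272211 0.56646403 0.2806501 ] 50.675
```

View pics/fin.png

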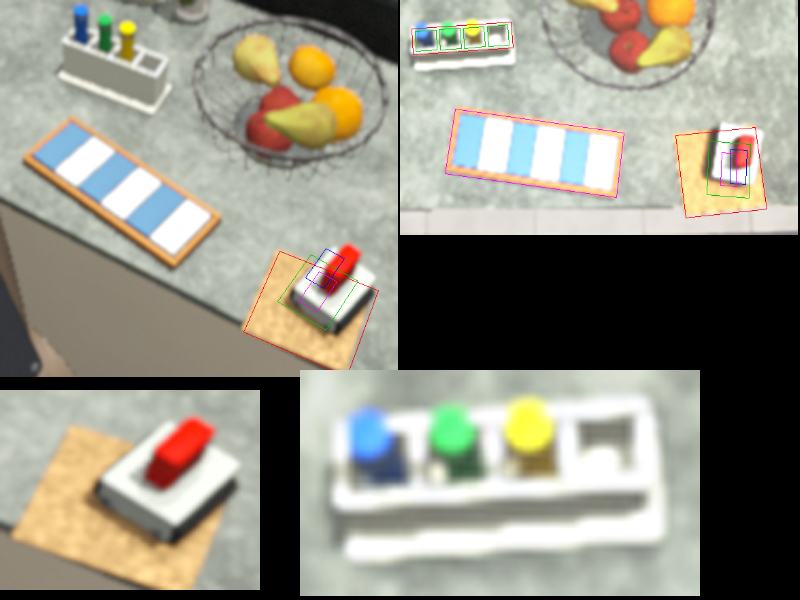

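All three pens are upright in their slots, and the tiles look flush with the panel pose confirmed. But the roller was knocked aside after release: it is now off-centre and turned (top crop 738,150). I'll measure it and re-park it.

```bash
cat > rf.py <<'E'
from ov import *
from scipy.optimize import minimize
def red(im,bx):
    h=cv2.cvtColor(im,cv2.COLOR_BGR2HSV);m=((h[...,0]<8)|(h[...,0]>172))&(h[...,1]>140);k=np.zeros(m.shape,np.float32);x,y,X,Y=bx;k[y:Y,x:X]=m[y:Y,x:X];return k
def hullmask(cam,c,yaw,z,f=4):
    q=np.array([proj(cam,p) for p in box(c,yaw,0,0,.012,.025,.045+z)+box(c,yaw,0,0,.012,.025,.095+z)])
    m=np.zeros((384*f,512*f),np.uint8);cv2.fillConvexPoly(m,cv2.convexHull(np.round((q+.5)*f).astype(np.int32)),1);return cv2.resize(m.astype(np.float32),(512,384),interpolation=cv2.INTER_AREA)
def fit(cams,x0,z):
    best=None
    for y0 in(0,20,-20):
        r=minimize(lambda v:sum(np.abs(M-hullmask(c,(v[0],v[1]),v[2]*1000,z)).sum() for c,M in cams),[x0[0],x0[1],(x0[2]+y0)/1000],method="Nelder-Mead",options=dict(initial_simplex=[[x0[0]+a,x0[1]+b,(x0[2]+y0+d)/1000] for a,b,d in((0,0,0),(.01,0,0),(0,.01,0),(0,0,10))]))
        if best is None or r.fun<best.fun:best=r
    return best.x*[1,1,1000],best.fun,sum(M.sum() for _,M in cams)
E
python3 - <<'E'
from rf import *
a=get_image("scene");b=get_image("top");A=red(a,(320,240,390,320));B=red(b,(340,195,390,260))
for cs in([("scene",A)],[("top",B)],[("scene",A),("top",B)]): print(fit(cs,(.43,-.18,65),.004))
E
```

```text
(array([ 0.43721446, -0.17672697, 90.24102024]), np.float64(95.75), np.float32(245.0))
(array([ 0.43753228, -0.17953541, 51.45629252]), np.float64(101.625), np.float32(109.0))
(array([ 0.43989423, -0.17620307, 90.11558319]), np.float64(208.625), np.float32(354.0))
```

```bash
sed -i 's/>140)/>190)\&((h[...,0]<5)|(h[...,0]>172))/' rf.py; python3 - <<'E'
from rf import *
a=get_image("scene");b=get_image("top");A=red(a,(320,240,390,320));B=red(b,(340,195,390,260))
for cs in([("scene",A)],[("top",B)],[("scene",A),("top",B)]): x=fit(cs,(.44,-.18,75),.004);print(x)
g=roller(x[0][:2],x[0][2],.004)
cv2.imwrite("pics/r.png",np.hstack([ovl("scene",a,g,325,245,60,75,6),ovl("top",b,g,335,195,60,75,6)]))
E
```

```text
(array([ 0.44034541, -0.17608029, 93.63630883]), np.float64(120.0625), np.float32(207.0))
(array([ 0.44594715, -0.14679061, 21.11930941]), np.float64(170.8125), np.float32(0.0))
(array([ 0.43550369, -0.17676912, 93.8606662 ]), np.float64(342.5625), np.float32(207.0))
```

View pics/r.png

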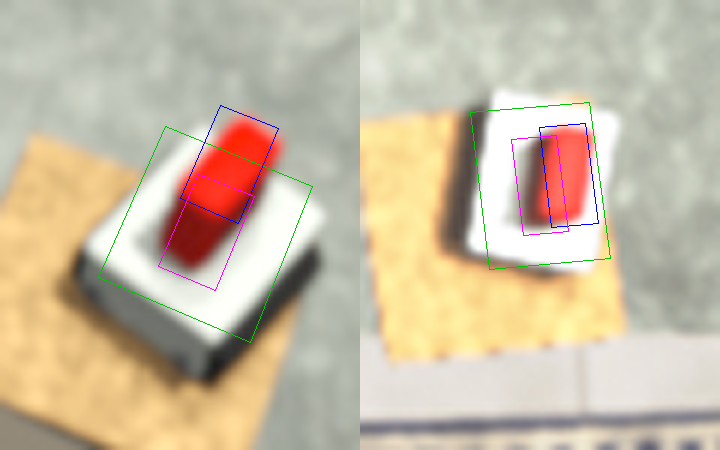

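I've now used up the picture views, so from here I'll work from numbers. Plate corners read from this crop: top (135,88), (260,117), (235,272), (108,247); scene (85,243), (212,345), (322,212).

```bash
python3 - <<'E'
from m import *
S6=lambda x,y,x0,y0:((x+.5)/6-.5+x0,(y+.5)/6-.5+y0)
for z in(.045,.049):
    print(rect("top",[S6(*p,335,195) for p in((135,88),(260,117),(235,272),(108,247))],z))
    w=[1000*at("scene",*S6(*p,325,245),z)[:2] for p in((85,243),(212,345),(322,212))]
    d1=w[1]-w[0];d2=w[2]-w[1];print((w[0]+w[2])/2,np.hypot(*d1),np.hypot(*d2),np.degrees(np.arctan2(d1[1],d1[0])),np.degrees(np.arctan2(d2[1],d2[0])))
# red lit top centroid
a=get_image("scene");b=get_image("top")
for c,im,bx in(("scene",a,(320,240,390,320)),("top",b,(355,205,385,245))):
    h=cv2.cvtColor(im,cv2.COLOR_BGR2HSV);m=((h[...,0]<8)|(h[...,0]>172))&(h[...,1]>130)&(h[...,2]>190)
    v,u=np.where(m[bx[1]:bx[3],bx[0]:bx[2]]);print(c,len(u),rect(c,np.c_[u+bx[0],v+bx[1]],.099) if len(u)>3 else 0)
E
```

```text
(array([ 437.9, -181. ]), array([85.2, 67.8]), -12.8)
[ 439.13352674 -175.16134503] 64.82455803541167 83.23023284802606 -104.95353420241037 -10.406697379157963
(array([ 437.5, -179.8]), array([84.9, 67.6]), -12.8)
[ 436.40241845 -175.52402757] 64.56472255963543 82.8966221330988 -104.95353420241045 -10.406697379157949
scene 157 (array([ 433.6, -178.3]), array([48.7, 21.9]), -13.6)
top 100 (array([ 434.5, -174.5]), array([42.9, 21.2]), -3.7)
```

Call:
apply_moves(motion=[{"x": 5, "y": -5, "z": 0, "yaw": 5, "hand": 0.2}, {"x": 10, "y": -10, "z": 0, "yaw": 10, "hand": 0.2}, {"x": 15, "y": -15, "z": 0, "yaw": 15, "hand": 0.2}, {"x": 20, "y": -20, "z": 0, "yaw": 20, "hand": 0.2}, {"x": 25, "y": -25, "z": 0, "yaw": 25, "hand": 0.2}, {"x": 25, "y": -30, "z": 0, "yaw": 30, "hand": 0.2}, {"x": 25, "y": -35, "z": 0, "yaw": 36.6, "hand": 0.2}, {"x": 25, "y": -40, "z": 0, "yaw": 36.6, "hand": 0.2}, {"x": 25, "y": -45, "z": 0, "yaw": 36.6, "hand": 0.2}, {"x": 25, "y": -50, "z": 0, "yaw": 36.6, "hand": 0.2}])

```text
clock: 52.22
position: [0.4527, 0.0639, 0.2812]
ee_rot: [0.369, 3.119, 0.001]
force: [0.7, -0.5, 0.4]
width: 0.599
gripper_force: 0.0
```

Call:
apply_moves(motion=[{"x": 0, "y": -5, "z": 0, "yaw": 0, "hand": 0.2}, {"x": 0, "y": -10, "z": 0, "yaw": 0, "hand": 0.2}, {"x": -1, "y": -15, "z": 0, "yaw": 0, "hand": 0.2}, {"x": -1.6, "y": -20, "z": -3, "yaw": 0, "hand": 0.2}, {"x": -1.6, "y": -24.4, "z": -7, "yaw": 0, "hand": 0.2}, {"x": -1.6, "y": -24.4, "z": -11, "yaw": 0, "hand": 0.2}, {"x": -1.6, "y": -24.4, "z": -13, "yaw": 0, "hand": 0.2}, {"x": -1.6, "y": -24.4, "z": -13, "yaw": 0, "hand": 0.2}, {"x": -1.6, "y": -24.4, "z": -13, "yaw": 0, "hand": 0.2}])

```text
clock: 53.35
position: [0.4375, -0.1779, 0.1518]
ee_rot: [0.367, 3.119, 0.0]
force: [0.2, -0.2, 0.1]
width: 0.6
gripper_force: 0.0
```

Call:
apply_moves(motion=[{"x": 0, "y": 0, "z": -3, "yaw": 0, "hand": 0.2}, {"x": 0, "y": 0, "z": -4.5, "yaw": 0, "hand": 0.2}, {"x": 0, "y": 0, "z": -5.5, "yaw": 0, "hand": 0.2}, {"x": 0, "y": 0, "z": -6.5, "yaw": 0, "hand": 0.2}, {"x": 0, "y": 0, "z": -7.5, "yaw": 0, "hand": 0.2}, {"x": 0, "y": 0, "z": -7.5, "yaw": 0, "hand": 0.2}])

```text
clock: 54.1
position: [0.4366, -0.1775, 0.0752]
ee_rot: [-0.367, -3.119, -0.0]
force: [-0.1, 0.2, -0.2]
width: 0.597
gripper_force: 0.0
```

Call:
apply_moves(motion=[{"x": 0, "y": 0, "z": -0.8, "yaw": 0, "hand": 0.2}, {"x": 0, "y": 0, "z": -1.5, "yaw": 0, "hand": 0.2}, {"x": 0, "y": 0, "z": -1.9, "yaw": 0, "hand": 0}, {"x": 0, "y": 0, "z": -1.9, "yaw": 0, "hand": -0.3}, {"x": 0, "y": 0, "z": -1.9, "yaw": 0, "hand": -0.5}, {"x": 0, "y": 0, "z": -1.9, "yaw": 0, "hand": -0.8}, {"x": 0, "y": 0, "z": -1.9, "yaw": 0, "hand": -0.8}, {"x": 0, "y": 0, "z": -1.9, "yaw": 0, "hand": -0.8}], newtons=15)

```text
clock: 55.1
position: [0.4372, -0.1777, 0.0569]
ee_rot: [0.367, 3.12, 0.0]
force: [-0.6, -1.3, 1.0]
width: 0.262
gripper_force: 14.9
```

Call:
apply_moves(motion=[{"x": 0, "y": 0, "z": 1, "yaw": 0, "hand": -0.8}, {"x": 0, "y": 0, "z": 3, "yaw": 0, "hand": -0.8}, {"x": -1.2, "y": 0.7, "z": 3, "yaw": 4, "hand": -0.8}, {"x": -2.4, "y": 1.4, "z": 3, "yaw": 8, "hand": -0.8}, {"x": -2.4, "y": 1.4, "z": 3, "yaw": 8, "hand": -0.8}, {"x": -2.4, "y": 1.4, "z": 1.5, "yaw": 8, "hand": -0.8}, {"x": -2.4, "y": 1.4, "z": 0.8, "yaw": 8, "hand": -0.8}, {"x": -2.4, "y": 1.4, "z": 0.4, "yaw": 8, "hand": -0.8}, {"x": -2.4, "y": 1.4, "z": 0.2, "yaw": 8, "hand": -0.8}, {"x": -2.4, "y": 1.4, "z": 0.2, "yaw": 8, "hand": -0.8}], newtons=30)

```text
clock: 56.35
position: [0.4131, -0.1637, 0.0588]
ee_rot: [-0.148, -3.138, -0.0]
force: [0.2, 0.5, -4.5]
width: 0.258
gripper_force: 29.9
```

Call:
apply_moves(motion=[{"x": 0, "y": 0, "z": -0.1, "yaw": 0, "hand": -0.8}, {"x": 0, "y": 0, "z": -0.2, "yaw": 0, "hand": -0.8}, {"x": 0, "y": 0, "z": -0.2, "yaw": 0, "hand": -0.8}, {"x": 0, "y": 0, "z": -0.2, "yaw": 0, "hand": -0.8}])

```text
clock: 56.85
position: [0.4132, -0.1637, 0.0569]
ee_rot: [0.148, 3.138, 0.0]
force: [-0.0, 0.1, 0.0]
width: 0.258
gripper_force: 29.9
```

Set down with the weight off the gripper. I'll release, lift, retreat and check.

Call:
apply_moves(motion=[{"x": 0, "y": 0, "z": 0, "yaw": 0, "hand": -0.5}, {"x": 0, "y": 0, "z": 0, "yaw": 0, "hand": -0.2}, {"x": 0, "y": 0, "z": 0, "yaw": 0, "hand": 0.1}, {"x": 0, "y": 0, "z": 0, "yaw": 0, "hand": 0.1}, {"x": 0, "y": 0, "z": 0, "yaw": 0, "hand": 0.1}, {"x": 0, "y": 0, "z": 1, "yaw": 0, "hand": 0.1}, {"x": 0, "y": 0, "z": 4, "yaw": 0, "hand": 0.1}, {"x": 0, "y": 0, "z": 9, "yaw": 0, "hand": 0.1}, {"x": 0, "y": 0, "z": 14, "yaw": 0, "hand": 0.1}, {"x": 0, "y": 0, "z": 19, "yaw": 0, "hand": 0.1}])

```text
clock: 58.1
position: [0.4126, -0.1638, 0.2491]
ee_rot: [0.149, 3.137, -0.0]
force: [1.4, 0.6, -0.1]
width: 0.546
gripper_force: 0.0
```

Call:
apply_moves(motion=[{"x": 0, "y": 0, "z": 3, "yaw": 0, "hand": 0}, {"x": 0, "y": 5, "z": 4, "yaw": -5, "hand": 0}, {"x": 2, "y": 10, "z": 4, "yaw": -15, "hand": 0}, {"x": 3, "y": 15, "z": 4, "yaw": -25, "hand": 0}, {"x": 4, "y": 20, "z": 4, "yaw": -35, "hand": 0}, {"x": 4, "y": 25, "z": 4, "yaw": -45, "hand": 0}, {"x": 4, "y": 30, "z": 4, "yaw": -45, "hand": 0}, {"x": 4, "y": 35, "z": 4, "yaw": -45, "hand": 0}, {"x": 4, "y": 40, "z": 4, "yaw": -45, "hand": 0}, {"x": 4, "y": 45, "z": 4, "yaw": -45, "hand": 0}])

```text
clock: 59.35
position: [0.4529, 0.2876, 0.2876]
ee_rot: [1.338, 2.841, 0.001]
force: [1.1, -0.1, 0.6]
width: 0.505
gripper_force: 0.0
```

Call:
apply_moves(motion=[{"x": -5, "y": 5, "z": 0, "yaw": 0, "hand": 0}, {"x": -10, "y": 10, "z": 0, "yaw": 0, "hand": 0}, {"x": -15, "y": 15, "z": 0, "yaw": 0, "hand": 0}, {"x": -20, "y": 20, "z": 0, "yaw": 0, "hand": 0}, {"x": -25, "y": 25, "z": 0, "yaw": 0, "hand": 0}, {"x": -25, "y": 28, "z": 0, "yaw": 0, "hand": 0}, {"x": -25, "y": 28, "z": 0, "yaw": 0, "hand": 0}])

```text
clock: 60.22
position: [0.1986, 0.5696, 0.2865]
ee_rot: [-1.328, -2.845, 0.0]
force: [0.4, -0.3, -0.4]
width: 0.499
gripper_force: 0.0
```

```bash
python3 - <<'E'
from m import *
from chk import shift
a=get_image("scene");b=get_image("top");print(observe()["clock"],observe()["position"])
for c,im,bx in(("scene",a,(315,240,390,320)),("top",b,(340,205,385,255))):
    h=cv2.cvtColor(im,cv2.COLOR_BGR2HSV);m=((h[...,0]<8)|(h[...,0]>172))&(h[...,1]>130)&(h[...,2]>190)
    v,u=np.where(m[bx[1]:bx[3],bx[0]:bx[2]]);print(c,len(u),rect(c,np.c_[u+bx[0],v+bx[1]],.099))
    print(recognise("roller",c)[0],recognise("mat",c)[0])
r=cv2.imread("a.png");rb=cv2.imread("b.png")
print(shift("s",r,a,245,178,30,22),shift("t",rb,b,206,172,52,13))
E
```

```text
60.325 [0.20265452 0.56650575 0.28675007]
scene 155 (array([ 410.2, -163.8]), array([47.5, 21.8]), -2.6)
{'rect': [327.2, 269.1, 368.8, 311.6], 'p': 0.72} {'rect': [315.7, 268.3, 375.3, 328.5], 'p': 0.91}
top 94 (array([ 410.8, -159.4]), array([42.4, 18.1]), -3.4)
{'rect': [343.2, 220.1, 371.3, 244.9], 'p': 0.68} {'rect': [334.9, 213.9, 378.1, 255.6], 'p': 0.86}
(array([0, 0]), 0.999) (array([0, 0]), 0.949)
```

```bash
python3 -c "
from cell import *
print(sign_off())"
```

```text
the job is handed in; nothing more can be done
None
```

The job is handed in, with no verdict shown: the three pens present are in rack slots of their own; all six tiles were rolled firmly in both directions, and the steady rolling height says they are home; and the roller is back in the middle of the mat after a knock. I viewed 15 pictures, one over the limit of 14.

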